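# Load the glue-bottle warmer

## Robot

A 6-joint arm with a two-finger parallel gripper is mounted at the origin on the work surface. World frame = base frame: x ahead of the robot, y to its left, z up, the work surface at z = 0. Lengths are in mm, angles in rad, forces in N, time in s.
With the tool pointing down it reaches from about 250 to 725 mm from the base axis. Payload 9.7 kg.
Tool frame: the origin (TCP) lies midway between the tips of the shut fingers; the grasp point (between the pads) lies 19 mm behind it (grip_depth is the distance from the TCP to the grasp point, in mm); z points along the fingers, y is the direction in which the jaws open and shut (so a half turn about z gives the same grasp; the last joint's range is limited). The gripper opens to 85 mm and grips with 20 to 120 N. Pads are 22 mm wide; open, the fingers measure 114 mm over their backs; the gripper's body (76 mm by 85 mm) begins 54 mm behind the grasp point. The pads swing forward as they close: fully open they stand 13 mm farther back than shut.
Start: joints at [1.326, 0.087, 0.176, 1.66, 0, 1.571], TCP at [133.297, 533.6, 231.284] pointing down, gripper open.
Joint ranges: [-3.13, 3.13], [-0.85, 1.81], [-1.15, 1.24], [-2.2, 2.28], [-1.44, 1.52], [-3.14, 3.14]. Speed limits (rad/s): [2.22, 2.22, 2.57, 3.14, 3.14, 3.14].

## Interface

Orientations are given as a 3x3 rotation matrix whose columns are the frame's x, y, z axes.
In Python, from workcell import * gives the robot as it stands. The module is installed in compiled form; this text tells all that it offers.
- The arm moves only by the tool apply_moves, never from a script. Its argument "moves" is one flat list of numbers, 7 for each row, row after row: the opening in per cent of the stroke, from 0 (shut) to 100 (fully open), then the shift along the tool's x, y, z in m, then the turn, a rotation vector about the tool's x, y, z in rad. In form: [jaw, dx, dy, dz, wx, wy, wz, jaw, dx, dy, dz, wx, wy, wz, ...]. A call has exactly 8 rows; each row is the pose to reach, as a shift and turn from the pose commanded when the call began, along the tool's axes at that moment; what a row does not reach only later rows make up. A row lasts 1/8 s, in which the tool goes at most 62.5 mm and 10.7 degrees, less where a joint would pass 70% of its speed; a pose out of reach is approached as far as the arm can. A call with a gripper value outside its range is refused whole. The fingers move at their own pace and stop on an object; "force" is the grip in N (left out, the last holds). Time passes only in rows, so rows that repeat a pose let the fingers close, or fill a call up. It gives the time, the measured TCP pose, the force and the opening at its end, in the units of the state.
- observe(): the state, without advancing time (a new reading comes with each control period).
- capture(name): name is "scene" or "top"; returns (picture, depth): 384x512x3 uint8, blue, green, red; 384x512 float32, mm along the optical axis (not along the pixel's ray), 0 where there is no reading.
- calibration(name): a dict with "camera_matrix" (3x3 intrinsics, pixels), "cam_to_world" (4x4, takes a point from camera to world coordinates). Camera axes: x right, y up, looking along -z (the intrinsics and any distortion apply to the point x, -y, -z); pixel columns grow to the right and rows downward; lengths in mm; the calibration is good to about 2 mm. A picture is of the moment at which its call begins. calibration takes no time and is no camera call.
- hand_in(): hands the job in, once; it reports no verdict.
The state is a dict: "clock": time; "joints": joint angles; "qd": joint speeds; "joint_efforts": joint torques, N m; "tool_pos": TCP position; "orientation": TCP orientation; "force": force on the tool from outside, world axes, zero at the start; "moment": the same for the moment, N m; "width": finger opening in mm.
Only numpy, scipy, OpenCV 4.12 (cv2) and the standard library are available. Lean on these libraries where they do the work, as an engineer would, in place of code of your own. Each camera call takes 0.05 s, during which the arm holds its last target. There are 200 camera calls.

## Task

Get the warmer ready for the next glue-up: lift its hood open by the handle, take out the warm bottle and stand it upright on the steel drip tray, and stand every other glue bottle from the bench upright inside the warmer; then close the hood fully and, once it is shut, push the warmer's switch over to on. The bottles are soft squeeze bottles, so grip them only lightly (never more than 35 N a finger) and set them down gently, never letting one drop or bang down, and leave everything else on the bench where it is.

Things in the scene. Friction and masses are not known exactly. Their poses are not given: they have to be found in the camera images.
- warmer: glue-bottle warmer, a fixed grey steel box open at the top under its hood, 170 mm (x) by 310 mm (y), walls 10 mm thick. Origin: centre of its underside, on the bench; its x axis points from the front (handle side, nearest the robot) to the back, y along its length to the left, z up. The inner floor is flat, 20 mm above the origin, 150 mm by 290 mm, with no dividers; the box's rim is at 105 mm. Left of the box (y 155 to 245 mm) a control pod 65 mm high carries the switch
- hood (a joint): opening angle of the warmer's hood, rad: 0 shut, 1.6 fully open (just past upright). It hinges along the back rim and its stiff hinge keeps it wherever it is left; about 8 N at the handle moves it. The hood is an upside-down steel tray 170 by 310 mm and 62 mm deep with a window in its top; shut, its top is 170 mm above the bench. It starts shut or slightly ajar
- hood_handle (a point): middle of the hood's black handle, a straight round bar 120 mm long and about 10 mm thick, parallel to the warmer's y axis, 35 mm out from the hood's front face and 12 mm below the hood's top when shut
- hood_hinge (a point): middle of the hood's hinge line, on the back rim of the box (85 mm behind its centre, 105 mm above the bench). The handle swings about it in the warmer's x-z plane, 205 mm in front and 52 mm above it when shut
- switch (a joint): warmer's toggle switch, rad: 0 off (leaning to the front), 1.0 on (leaning to the back); it stays where it is left and a few newtons move it. It counts as on from 0.8
- switch_tip (a point): tip of the black toggle lever, about 55 mm long, which swings in the warmer's x-z plane about a pivot below it on the control pod
- warm: the bottle that starts in the warmer: soft cream plastic squeeze bottle of glue, 0.13 to 0.22 kg: straight round body 56 mm across up to 90 mm, then shoulder and thin white nozzle, 135 mm tall. Origin: centre of its underside, z up. 20 N a finger on the body carries it well; over 35 N a finger (70 N in all) squirts glue. It must not drop or bang down (over 60 N): lower it till it stands, then let go
- cold1: cold glue bottle standing on the bench at the start (two or three are there; one may be absent), just like the warm one; origin at the centre of its underside, z up, same sizes and limits
- cold2: cold glue bottle standing on the bench at the start (two or three are there; one may be absent), just like the warm one; origin at the centre of its underside, z up, same sizes and limits
- cold3: cold glue bottle standing on the bench at the start (two or three are there; one may be absent), just like the warm one; origin at the centre of its underside, z up, same sizes and limits
- tray: fixed square steel drip tray, 125 by 125 mm, rim 14 mm high, walls and floor 4 mm thick. Origin: centre of its underside on the bench; x and y along its sides, z up
- tape: bystander: roll of paper tape lying flat, 80 mm across, 25 mm high, origin at the centre of its underside
- block: bystander: cork-faced wooden sanding block 110 by 60 mm, 38 mm high, origin at the centre of its underside
- jar: bystander: closed amber glass jar with a steel lid, 64 mm across and 75 mm high, origin at the centre of its underside
Not all that is in view belongs to the job. Several things have the shape of the tray; the one meant has the colours described above. What is shaped like the cold2 but blue is not meant.

How it is judged (in metres and radians):
On the way, in this order (a step that is already met when the one before it is completed fails the run):
1. the hood is open (past 1.2 rad) (value of joint hood above 1.2 rad), for 0.2 s.
2. with the hood still open, the warm bottle stands upright on the drip tray and all the other bottles stand upright inside the warmer, let go (value of joint hood above 1 rad and x of cold1 in the frame of warmer between -0.06 and 0.06 m and y of cold1 in the frame of warmer between -0.13 and 0.13 m and z of cold1 in the frame of warmer between 0.01 and 0.03 m and angle between each of cold1, cold2, cold3, warm's own z axis and vertical below 0.12 rad and linear speed of each of cold1, cold2, cold3, warm below 0.05 m/s and x of cold2 in the frame of warmer between -0.06 and 0.06 m and y of cold2 in the frame of warmer between -0.13 and 0.13 m and z of cold2 in the frame of warmer between 0.01 and 0.03 m and x of cold3 in the frame of warmer between -0.06 and 0.06 m and y of cold3 in the frame of warmer between -0.13 and 0.13 m and z of cold3 in the frame of warmer between 0.01 and 0.03 m and x of warm in the frame of tray between -0.05 and 0.05 m and y of warm in the frame of tray between -0.05 and 0.05 m and z of warm in the frame of tray between -0.005 and 0.015 m and contact force between the fingers and cold1 below 0.5 N and contact force between the fingers and cold2 below 0.5 N and contact force between the fingers and cold3 below 0.5 N and contact force between the fingers and warm below 0.5 N), for 0.3 s.
3. the hood is shut (under 0.04 rad) (value of joint hood below 0.04 rad), for 0.2 s.
4. the switch is on (past 0.8 rad) (value of joint switch above 0.8 rad), for 0.2 s.
At the end, for the whole second after the job is handed in: Hood shut (under 0.04 rad); switch on (past 0.8 rad); every cold bottle upright (within 0.12 rad) on the warmer's floor; the warm bottle upright (within 0.12 rad) on the drip tray, its centre within 50 mm of the middle along each side; all at rest and let go (value of joint hood below 0.04 rad and value of joint switch above 0.8 rad and x of cold1 in the frame of warmer between -0.06 and 0.06 m and y of cold1 in the frame of warmer between -0.13 and 0.13 m and z of cold1 in the frame of warmer between 0.01 and 0.03 m and angle between each of cold1, cold2, cold3, warm's own z axis and vertical below 0.12 rad and linear speed of each of cold1, cold2, cold3, warm below 0.05 m/s and x of cold2 in the frame of warmer between -0.06 and 0.06 m and y of cold2 in the frame of warmer between -0.13 and 0.13 m and z of cold2 in the frame of warmer between 0.01 and 0.03 m and x of cold3 in the frame of warmer between -0.06 and 0.06 m and y of cold3 in the frame of warmer between -0.13 and 0.13 m and z of cold3 in the frame of warmer between 0.01 and 0.03 m and x of warm in the frame of tray between -0.05 and 0.05 m and y of warm in the frame of tray between -0.05 and 0.05 m and z of warm in the frame of tray between -0.005 and 0.015 m and contact force between the fingers and cold1 below 0.5 N and contact force between the fingers and cold2 below 0.5 N and contact force between the fingers and cold3 below 0.5 N and contact force between the fingers and warm below 0.5 N); the robot touches nothing.
It fails at once if a bottle is squeezed with more than 35 N a finger (70 N from both fingers together) (contact force between the fingers and cold1 above 70 N or contact force between the fingers and cold2 above 70 N or contact force between the fingers and cold3 above 70 N or contact force between the fingers and warm above 70 N).
It fails at once if a bottle is banged down in the warmer or on the tray (contact over 60 N) (contact force between any of cold1, cold2, cold3, warm and warmer above 60 N or contact force between any of cold1, cold2, cold3, warm and tray above 60 N).
It fails at once if a bottle is let go in the air (foot over 35 mm above the bench, no finger on it) ((height (world z) of cold1 above 0.035 m and contact force between the fingers and cold1 below 0.2 N) or (height (world z) of cold2 above 0.035 m and contact force between the fingers and cold2 below 0.2 N) or (height (world z) of cold3 above 0.035 m and contact force between the fingers and cold3 below 0.2 N) or (height (world z) of warm above 0.035 m and contact force between the fingers and warm below 0.2 N)).
It fails at once if another thing on the bench is shoved more than 60 mm (distance of any of tape, block, jar from where it was at the start of the episode above 0.06 m).
Of cold1, cold2, cold3 only 2 to 3 are there at a start; the rules pass over those that are not, and their reading is None.
At some moment in a run one of cold1, cold2, cold3 may be knocked a few centimetres aside while the robot is not near it.
It also fails if it takes over 210 s, if anything falls off the work surface, if the arm or the gripper's body presses on something with over 40 N, if the wrist force passes 120 N, or if a joint passes its speed limit or range.

## Working session

There is one attempt and no reset: what is moved stays moved. The work goes in short steps, Python scripts to look and compute and a tool call to move; the robot and the scene stay as the last step left them, time stands still between calls to the robot, and variables do not carry over. Pictures are saved under pics/ and viewed, about 12 in all and at most 16, crops included, and the job is handed in when it is done.

Besides the shell and the picture viewer there is one more tool, called in YAML: its name, and indented under it one key for each argument. apply_moves: Moves the arm, as the interface text tells. Its arguments: {"type":"object","properties":{"moves":{"type":"array"},"force":{"type":"number"}},"required":["moves"]}

```bash
mkdir -p pics
cat > h.py <<'E'
from workcell import *
import numpy as np, cv2
def shot(n,f):
    im,d=capture(n); np.savez('pics/'+f+'.npz',im=im,d=d); cv2.imwrite('pics/'+f+'.png',im); return im,d
def pts(n,d):
    c=calibration(n);K=np.array(c['camera_matrix']);T=np.array(c['cam_to_world'])
    v,u=np.mgrid[0:d.shape[0],0:d.shape[1]]
    p=np.stack([(u-K[0,2])/K[0,0]*d,-(v-K[1,2])/K[1,1]*d,-d],-1)
    return p@T[:3,:3].T+T[:3,3]
E
python3 - <<'E'
from h import *
a,_=shot('scene','s0');b,_=shot('top','t0')
for n in('scene','top'):print(calibration(n))
s=observe();print(s)
E
```

```text
{'camera_matrix': array([[375.51067924,   0.        , 255.39874796],
       [  0.        , 375.51067924, 195.84117422],
       [  0.        ,   0.        ,   1.        ]]), 'cam_to_world': array([[ 7.42478049e-01, -4.24626137e-01,  5.18091682e-01,
         1.04529600e+03],
       [ 6.69653484e-01,  4.50818444e-01, -5.90192293e-01,
        -6.14119551e+02],
       [ 1.70457871e-02,  7.85146722e-01,  6.19075170e-01,
         7.58934437e+02],
       [ 0.00000000e+00,  0.00000000e+00,  0.00000000e+00,
         1.00000000e+00]])}
{'camera_matrix': array([[383.8961792 ,   0.        , 251.82362313],
       [  0.        , 383.8961792 , 191.50517547],
       [  0.        ,   0.        ,   1.        ]]), 'cam_to_world': array([[ 2.12700463e-02,  9.93494994e-01, -1.11871723e-01,
         3.78586306e+02],
       [-9.99767883e-01,  2.07524356e-02, -5.78938336e-03,
        -3.69100038e+01],
       [-3.43011266e-03,  1.11968896e-01,  9.93705792e-01,
         1.35416284e+03],
       [ 0.00000000e+00,  0.00000000e+00,  0.00000000e+00,
         1.00000000e+00]])}
{'clock': 0.1, 'joints': array([ 1.32601260e+00,  8.73656601e-02,  1.75177666e-01,  1.65980508e+00,
       -1.89771427e-05,  1.57077758e+00]), 'qd': array([ 0.00159423, -0.00197863,  0.00129214,  0.00044455,  0.00100236,
        0.00010814]), 'joint_efforts': array([ 7.18339415e-04, -5.21561730e+01,  4.65652335e+01,  1.59237650e-02,
        1.90369448e-06, -6.94830817e-06]), 'tool_pos': array([133.24178398, 533.38670801, 230.65731634]), 'orientation': array([[-9.70194307e-01,  2.42328149e-01, -2.71615395e-04],
       [ 2.42328301e-01,  9.70193607e-01, -1.16566820e-03],
       [-1.89546979e-05, -1.19674475e-03, -9.99999284e-01]]), 'force': array([ 0.05867925,  0.51176815, -0.40927291]), 'moment': array([0.00674425, 0.01352389, 0.02126064]), 'width': 85.17492343383572}
```

View pics/s0.png

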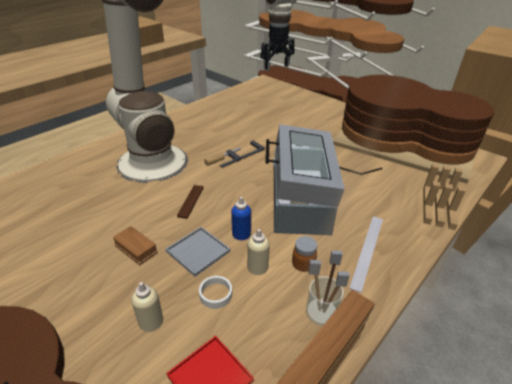

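View pics/t0.png

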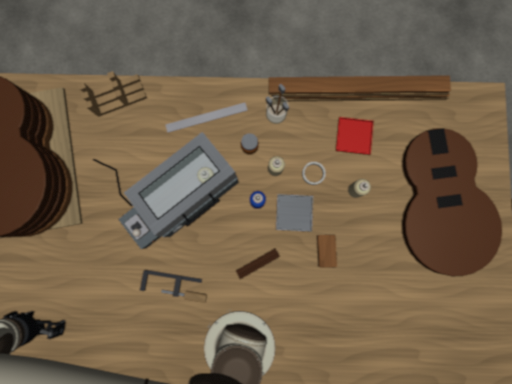

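Scene and top pictures: cream bottles are at top (276,165) and (362,187). The blue decoy bottle is at (257,199), the grey tray at (295,213) and a red decoy tray at (355,135). The warmer is at about (180,190), with the warm bottle under its window at (204,174) and the pod at (137,225). I choose the two cream bottles and the grey tray.

Run:
```python
from h import *
z=np.load('pics/t0.npz');im,d=z['im'],z['d'];P=pts('top',d)
cv2.imwrite('pics/c1.png',cv2.resize(im[120:250,110:240],None,fx=4.6,fy=4.6,interpolation=cv2.INTER_CUBIC))
def rep(n,m):
    q=P[m];print(n,len(q),q.mean(0).round(1),'zmax',q[:,2].max().round(1),'rect',cv2.minAreaRect(q[:,:2].astype(np.float32)))
def box(u0,u1,v0,v1):
    m=np.zeros(d.shape,bool);m[v0:v1,u0:u1]=1;return m&(d>0)
H=P[...,2]
for n,(u,v) in dict(c1=(276,165),c2=(362,187),blue=(257,199)).items():
    b=box(u-14,u+15,v-14,v+15); rep(n,b&(H>20)); rep(n+' top',b&(H>95))
    rep(n+' nozzle',b&(H>115))
rep('tray',box(272,318,190,236)&(H>5)); rep('tray floor',box(275,315,193,233)&(H>2))
rep('jar',box(235,262,130,158)&(H>20)); rep('tape',box(300,330,158,190)&(H>10))
rep('block',box(312,342,230,272)&(H>20))
w=box(110,245,125,255)
rep('warmer>155',w&(H>150)); rep('pod',w&(H>50)&(H<75)&box(110,165,190,255));rep('switch',w&(H>75)&box(110,150,205,255))
for u in range(115,160,6): print([int(H[v,u]) for v in range(195,252,5)])
```

```text
c1 263 [ 609.7 -106.3   93.1] zmax 136.0 rect ((614.14404296875, -108.27174377441406), (53.03093338012695, 53.935752868652344), 48.36129379272461)
c1 top 158 [ 613.8 -107.4  106.3] zmax 136.0 rect ((614.0343017578125, -107.9078369140625), (47.417686462402344, 46.58391571044922), 1.4681953191757202)
c1 nozzle 34 [ 614.  -108.   121.7] zmax 136.0 rect ((614.1104736328125, -108.8399887084961), (22.883258819580078, 20.856496810913086), 18.95024871826172)
c2 305 [ 541.1 -385.    88.4] zmax 137.5 rect ((543.9642944335938, -393.13885498046875), (52.9459342956543, 56.20635986328125), 1.4769693613052368)
c2 top 159 [ 543.3 -391.2  106.5] zmax 137.5 rect ((545.1409912109375, -393.5245056152344), (45.90235137939453, 46.250694274902344), 52.89627456665039)
c2 nozzle 33 [ 543.8 -392.7  122.1] zmax 137.5 rect ((544.4795532226562, -393.8503723144531), (22.439455032348633, 21.099807739257812), 71.19876861572266)
blue 241 [495.  -46.7  98.2] zmax 136.9 rect ((496.7330322265625, -47.11003875732422), (52.36357498168945, 53.076866149902344), 1.0985870361328125)
blue top 162 [497.5 -47.7 106.2] zmax 136.
[... 1163 characters left out ...]
d 421 [388.2 352.2  64.1] zmax 74.2 rect ((393.3018798828125, 353.8522644042969), (130.60105895996094, 69.15052795410156), 40.86275863647461)
switch 558 [413.6 327.1 130.1] zmax 191.9 rect ((416.4956970214844, 326.2386474609375), (88.4073486328125, 116.46310424804688), 27.863584518432617)
[1, -2, 5, 0, 0, -3, 1, -2, 2, -2, 0, 2]
[14, 0, -7, -2, 3, 65, 1, 0, -4, -1, -1, -2]
[173, 14, 0, -1, 69, 61, 91, 66, -3, -3, -2, -2]
[172, 172, 175, 66, 62, 86, 95, 144, 139, -1, -7, -1]
[174, 175, 177, 176, 65, 90, 101, 142, 132, 66, 62, -1]
[173, 171, 179, 180, 180, 183, 79, 85, 61, 66, 68, 1]
[174, 176, 177, 179, 181, 187, 186, 185, 65, 64, -1, 0]
[176, 177, 181, 179, 184, 185, 186, 189, 170, 6, -3, 0]
```

View pics/c1.png

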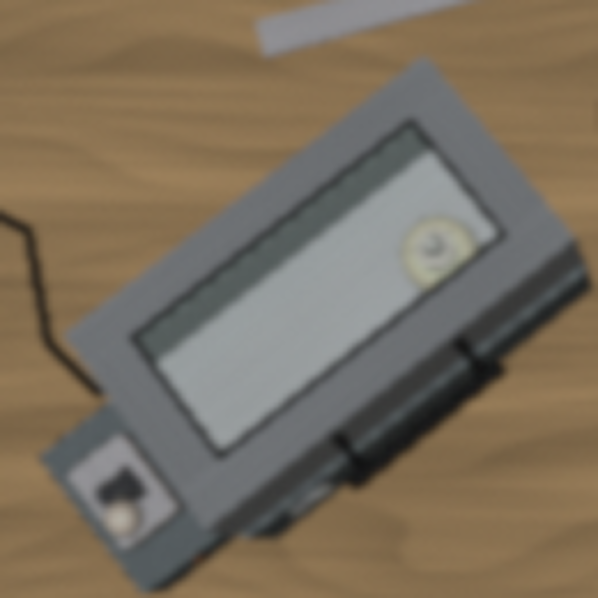

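The crop shows the hood's corners at about (72,335), (427,60), (572,243) and (207,530), with the handle bar from (362,478) to (500,368). The switch knob is near (122,520), and the warm bottle is inside the right end at (440,252). Next I fit the warmer pose.

```bash
cat >> h.py <<'E'
from scipy.optimize import least_squares
from scipy.spatial.transform import Rotation as R
def proj(n,p):
    c=calibration(n);K=np.array(c['camera_matrix']);T=np.array(c['cam_to_world'])
    q=(np.asarray(p)-T[:3,3])@T[:3,:3]
    return np.stack([K[0,2]+K[0,0]*q[...,0]/-q[...,2],K[1,2]+K[1,1]*q[...,1]/q[...,2]],-1)
def hoodpt(p,th):  # point in warmer frame (hood shut) -> warmer frame at angle th
    x,y,z=np.asarray(p,float)-[85,0,105];return np.array([85+x*np.cos(th)+z*np.sin(th),y,105-x*np.sin(th)+z*np.cos(th)])
def w2w(p,W): # warmer->world
    c,s=np.cos(W[2]),np.sin(W[2]);return np.array([W[0]+c*p[0]-s*p[1],W[1]+s*p[0]+c*p[1],p[2]])
def world2w(p,W):
    c,s=np.cos(W[2]),np.sin(W[2]);a,b=p[0]-W[0],p[1]-W[1];return np.array([c*a+s*b,-s*a+c*b,p[2]])
E
python3 - <<'E'
from h import *
z=np.load('pics/t0.npz');im,d=z['im'],z['d'];P=pts('top',d)
C=np.array([[72,335],[427,60],[572,243],[207,530]])/4.6+[110-.4,120-.4]
C=np.vstack([C,(np.array([431,423])/4.6+[110-.4,120-.4])])
hp=[[85,155,170],[85,-155,170],[-85,-155,170],[-85,155,170],[-120,0,158]]
poly=cv2.fillConvexPoly(np.zeros(d.shape,np.uint8),C[:4].astype(int),1);poly=cv2.erode(poly,np.ones((5,5)))>0
Q=P[poly&(d>0)];Q=Q[Q[:,2]>155]
# plane
A=np.c_[Q[:,:2],np.ones(len(Q))];co=np.linalg.lstsq(A,Q[:,2],rcond=None)[0];print('plane',co,'tilt',np.arctan(np.hypot(*co[:2])),'dir',np.arctan2(co[1],co[0])+np.pi, np.std(A@co-Q[:,2]))
def f(x):
    pr=np.array([proj('top',w2w(hoodpt(p,x[3]),x)) for p in hp]);r=(pr-C).ravel()
    zs=[ (np.r_[w2w(hoodpt(p,x[3]),x)[:2],1]@co-w2w(hoodpt(p,x[3]),x)[2])/2 for p in hp[:4]]
    return np.r_[r,zs]
s=least_squares(f,[500,200,.7,.08]);print(s.x,s.fun.round(2))
np.save('W.npy',s.x);W=s.x
print('handle',w2w(hoodpt([-120,0,158],W[3]),W),'pod c',w2w([0,200,65],W))
b=np.zeros(d.shape,bool);b[205:252,112:150]=1
q=P[b&(d>0)];L=np.array([world2w(p,W) for p in q]);m=(L[:,1]>160)&(L[:,1]<245)&(L[:,2]>68)
uv=np.argwhere(b&(d>0))[m]
o=np.argsort(L[m][:,2])
for i in o[::max(1,len(o)//25)]: print(L[m][i].round(0),uv[i][::-1],im[tuple(uv[i])])
E
```

```text
plane [-9.96114566e-02 -8.21198220e-02  2.48123124e+02] tilt 0.12838718327992932 dir 0.6894437496257328 2.27858039041094
[5.28394172e+02 1.89175654e+02 6.94312172e-01 1.20761026e-01] [-1.43  0.07  0.24 -0.92  1.48 -0.55  0.16  0.42 -0.24  1.16 -0.73 -0.83
 -0.17 -0.08]
handle [442.22889921 117.43344989 182.30989765] pod c [400.42277191 342.87445257  65.        ]
[ 60. 191.  68.] [131 210] [93 93 89]
[ -2. 237.  69.] [131 233] [106 105 103]
[ 14. 182.  72.] [141 219] [87 87 87]
[-33. 214.  82.] [141 236] [107 107 107]
[  4. 186.  85.] [141 222] [137 135 136]
[ 22. 188.  86.] [137 218] [148 145 145]
[ 26. 213.  87.] [130 222] [146 143 143]
[ 37. 185.  88.] [135 214] [111 109 106]
[ 37. 222.  88.] [126 221] [119 116 114]
[ 21. 229.  88.] [127 226] [133 131 130]
[-29. 208.  89.] [141 234] [129 128 129]
[ -9. 185.  89.] [143 225] [141 138 139]
[ 24. 185.  89.] [137 217] [144 141 142]
[ -5. 186.  90.] [142 224] [139 137 137]
[ 15. 184.  91.] [139 219] [133 131 132]
[ 13. 197.  91.] [136 222] [88 86 87]
[-29. 187.  92.] [146 230] [142 140 141]
[-22. 185.  93.] [145 228] [141 138 139]
[-19. 199.  95.] [141 230] [132 129 130]
[  9. 214.  97.] [132 226] [67 65 65]
[  8. 218.  99.] [131 227] [87 85 84]
[ -0. 202. 103.] [136 226] [57 56 54]
[-29. 198. 139.] [139 232] [112 120 126]
[-15. 210. 143.] [133 231] [135 141 147]
[-25. 208. 146.] [135 233] [158 169 175]
[-20. 204. 149.] [135 231] [149 160 167]
```

```bash
cat >> h.py <<'E'
def Rdown(yaw,tilt=0,axis=None):
    y=np.array([np.cos(yaw),np.sin(yaw),0]);z=np.array([0,0,-1.]);r=np.stack([np.cross(y,z),y,z],1)
    # tilt about world horizontal axis
    return R.from_rotvec(np.array(axis)*tilt).as_matrix()@r if tilt else r
def plan(targets,jaw,s=None):
    """targets: list of (pos mm, Rmat, rows); prints rows relative to the present pose"""
    s=s or observe();p0,R0=np.array(s['tool_pos']),np.array(s['orientation'])
    cp,cr=np.zeros(3),np.zeros(3);out=[]
    for p,Rm,n in targets:
        tp=R0.T@(np.array(p)-p0)/1000;tr=R.from_matrix(R0.T@Rm).as_rotvec()
        for i in range(1,n+1):
            f=i/n;q=cp+(tp-cp)*f;w=cr+(tr-cr)*f;out.append([jaw,*q.round(3),*w.round(3)])
        cp,cr=tp,tr
    while len(out)<8: out.append(out[-1])
    for o in out:print(','.join('%g'%(v+0) for v in o)+',')
def st():
    s=observe();print('t',round(s['clock'],2),'p',np.round(s['tool_pos'],1),'F',np.round(s['force'],1),'M',np.round(s['moment'],2),'w',round(s['width'],1),'q',np.round(s['joints'],2))
    return s
E
python3 - <<'E'
from h import *
W=np.load('W.npy');Rt=Rdown(W[2])
plan([([442,117,250],Rt,8)],28)
E
```

```text
28,-0.05,-0.041,-0.002,0,0,0.079,
28,-0.1,-0.082,-0.005,0,0,0.158,
28,-0.15,-0.123,-0.007,0,0,0.237,
28,-0.2,-0.165,-0.009,-0.001,0,0.316,
28,-0.25,-0.206,-0.012,-0.001,0,0.395,
28,-0.3,-0.247,-0.014,-0.001,0,0.474,
28,-0.35,-0.288,-0.017,-0.001,0,0.553,
28,-0.4,-0.329,-0.019,-0.001,0,0.632,
```

apply_moves:
  moves: [28,-0.05,-0.041,-0.02,0,0,0.079,28,-0.1,-0.082,-0.02,0,0,0.158,28,-0.15,-0.123,-0.02,0,0,0.237,28,-0.2,-0.165,-0.02,0,0,0.316,28,-0.25,-0.206,-0.02,0,0,0.395,28,-0.3,-0.247,-0.02,0,0,0.474,28,-0.35,-0.288,-0.02,0,0,0.553,28,-0.4,-0.329,-0.02,0,0,0.632]
  force: 40

```text
clock: 1.1
tool_pos: [430.1, 132.2, 251.2]
orientation: [[-0.638, 0.77, 0.0], [0.77, 0.638, 0.0], [0.0, 0.0, -1.0]]
force: [1.1, 1.4, -0.5]
width: 23.7
```

Run:
```python
from h import *
W=np.load('W.npy');Rt=Rdown(W[2])
st()
a,d=shot('scene','s1');h=w2w(hoodpt([-120,0,158],W[3]),W)
e=[proj('scene',w2w(hoodpt([-120,k,158],W[3]),W)) for k in(-60,0,60)];print(e)
for p in e: cv2.circle(a,tuple(np.round(p).astype(int)),1,(0,255,255),-1)
cv2.imwrite('pics/c2.png',cv2.resize(a[80:240,200:360],None,fx=4.5,fy=4.5,interpolation=cv2.INTER_CUBIC)[:600])
plan([([442,117,166],Rt,8)],28)
```

```text
t 1.1 p [430.1 132.2 251.2] F [ 1.1  1.4 -0.5] M [ 0.11 -0.11  0.03] w 23.7 q [ 0.3  -0.14 -0.01  1.7   0.    1.18]
[array([266.05811997, 161.62295294]), array([266.41126532, 150.43895783]), array([266.73543775, 140.17252563])]
28,-0.002,0,0.011,0,0,-0.001,
28,-0.003,0,0.021,0,0.001,-0.003,
28,-0.005,0,0.032,0,0.001,-0.004,
28,-0.007,0,0.042,-0.001,0.001,-0.006,
28,-0.008,0,0.053,-0.001,0.002,-0.007,
28,-0.01,0,0.063,-0.001,0.002,-0.009,
28,-0.011,0,0.074,-0.001,0.002,-0.01,
28,-0.013,0.001,0.085,-0.001,0.002,-0.011,
```

View pics/c2.png

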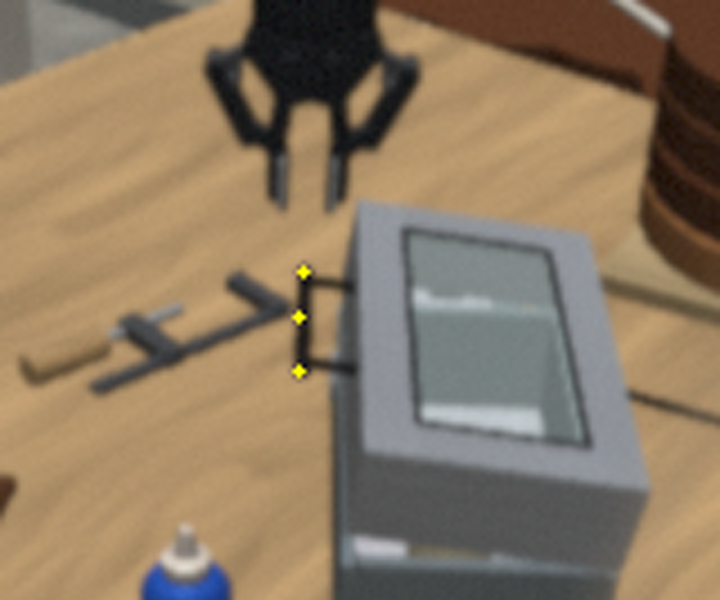

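The yellow projections lie right on the handle, so the warmer fit agrees in both cameras. Next I descend and grip.

apply_moves:
  moves: [28,0,0,0.01,0,0,0,28,0,0,0.025,0,0,0,28,0,0,0.045,0,0,0,28,0,0,0.065,0,0,0,28,0,0,0.078,0,0,0,28,0,0,0.085,0,0,0,28,0,0,0.085,0,0,0,28,0,0,0.085,0,0,0]

```text
clock: 2.15
tool_pos: [429.5, 134.3, 166.9]
orientation: [[-0.64, 0.769, 0.001], [0.769, 0.64, 0.0], [-0.0, 0.001, -1.0]]
force: [0.3, -0.1, -1.3]
width: 23.9
```

apply_moves:
  moves: [0,0,0,0,0,0,0,0,0,0,0,0,0,0,0,0,0,0,0,0,0,0,0,0,0,0,0,0,0,0,0,0,0,0,0,0,0,0,0,0,0,0,0,0,0,0,0,0,0,0,0,0,0,0,0,0]

```text
clock: 3.15
tool_pos: [429.7, 134.3, 166.5]
orientation: [[-0.64, 0.769, 0.001], [0.769, 0.64, 0.001], [-0.0, 0.001, -1.0]]
force: [4.3, 3.5, -0.2]
width: 9.6
```

Run:
```python
from h import *
W=np.load('W.npy');s=st();print(R.from_matrix(s['orientation']).as_matrix().round(3), 'handle est',w2w(hoodpt([-120,0,158],W[3]),W))
# grasp point rides the arc; tool offset along tool z
p=s['tool_pos'];th0=W[3]
h0=hoodpt([-120,0,158],th0);off=world2w(p,W)-h0;print('off',off)
def arc(ths,tilts):
    t=[]
    for th,ti in zip(ths,tilts):
        h=hoodpt([-120,0,158],th)
        ax=np.array([-np.sin(W[2]),np.cos(W[2]),0])
        Rm=Rdown(W[2],-ti,ax);t.append((w2w(h,W)-Rdown(W[2])[:,2]*0+Rm[:,2]*(-off[2])+0*off[0],Rm,1))
    return t
print(np.round(arc([.5],[.3])[0][1],2))
ths=np.linspace(.12,.75,9)[1:];plan(arc(ths,np.linspace(0,.15,9)[1:]),0)
```

```text
t 3.15 p [429.7 134.3 166.5] F [ 4.3  3.5 -0.2] M [ 0.66 -0.82  0.02] w 9.6 q [ 0.3  -0.17 -0.2   1.54  0.    1.18]
[[-0.64   0.769  0.001]
 [ 0.769  0.64   0.001]
 [-0.     0.001 -1.   ]] handle est [442.22889921 117.43344989 182.30989765]
off [  1.19856528  20.98951187 -15.83113778]
[[-0.64  0.73  0.23]
 [ 0.77  0.61  0.19]
 [ 0.    0.3  -0.96]]
0,-0.021,0.006,-0.015,-0.018,0,0,
0,-0.021,0.014,-0.03,-0.036,0,0,
0,-0.021,0.023,-0.044,-0.055,0,0,
0,-0.021,0.034,-0.057,-0.074,0,0,
0,-0.021,0.045,-0.07,-0.093,0,0,
0,-0.021,0.057,-0.081,-0.111,0,0,
0,-0.021,0.071,-0.092,-0.13,0,0,
0,-0.021,0.085,-0.101,-0.149,0,0,
```

The bar is gripped at 9.6 mm, 21 mm off centre along it, which is fine. Next I swing the hood up.

apply_moves:
  moves: [0,0,0.006,-0.015,-0.018,0,0,0,0,0.014,-0.03,-0.036,0,0,0,0,0.023,-0.044,-0.055,0,0,0,0,0.034,-0.057,-0.074,0,0,0,0,0.045,-0.07,-0.093,0,0,0,0,0.057,-0.081,-0.111,0,0,0,0,0.071,-0.092,-0.13,0,0,0,0,0.085,-0.101,-0.149,0,0]

```text
clock: 4.15
tool_pos: [493.6, 187.7, 269.4]
orientation: [[-0.639, 0.761, 0.114], [0.769, 0.632, 0.094], [-0.001, 0.148, -0.989]]
force: [-12.5, -8.7, 11.3]
width: 9.3
```

```bash
cat >> h.py <<'E'
def arc(W,ths,tilts,off=16,dy=21,dx=0):
    t=[];ax=np.array([-np.sin(W[2]),np.cos(W[2]),0])
    for th,ti in zip(ths,tilts):
        Rm=Rdown(W[2],-ti,ax) if ti else Rdown(W[2])
        t.append((w2w(hoodpt([-120,dy,158],th)+[dx,0,0],W)+Rm[:,2]*off,Rm,1))
    return t
def hoodang(W,s,off=16):
    g=world2w(np.array(s['tool_pos'])-np.array(s['orientation'])[:,2]*off,W)-[85,0,105]
    return np.arctan2(52,-205)-np.arctan2(g[2],g[0]),np.hypot(g[0],g[2])
E
python3 - <<'E'
from h import *
W=np.load('W.npy');s=st();print(hoodang(W,s),np.hypot(205,52))
plan(arc(W,np.linspace(.75,1.2,9)[1:],np.linspace(.15,.4,9)[1:]),0)
E
```

```text
t 4.15 p [493.6 187.7 269.4] F [-12.5  -8.7  11.3] M [-1.78  2.52  0.04] w 9.3 q [ 0.34 -0.09  0.06  1.59  0.05  1.22]
(np.float64(0.7541658415638346), np.float64(213.77803510686206)) 211.49231664530984
0,0,0.012,-0.003,-0.033,0.001,-0.001,
0,0,0.024,-0.007,-0.064,0.001,-0.001,
0,0,0.036,-0.01,-0.095,0.001,-0.001,
0,0,0.048,-0.013,-0.127,0.001,-0.001,
0,0,0.06,-0.015,-0.158,0.001,-0.001,
0,0,0.073,-0.016,-0.189,0.001,-0.001,
0,0,0.085,-0.017,-0.22,0.001,-0.001,
0,0,0.098,-0.017,-0.252,0.001,-0.001,
```

apply_moves:
  moves: [0,0,0.012,-0.003,-0.033,0,0,0,0,0.024,-0.007,-0.064,0,0,0,0,0.036,-0.01,-0.095,0,0,0,0,0.048,-0.013,-0.127,0,0,0,0,0.06,-0.015,-0.158,0,0,0,0,0.073,-0.016,-0.189,0,0,0,0,0.085,-0.017,-0.22,0,0,0,0,0.098,-0.017,-0.252,0,0]

```text
clock: 5.15
tool_pos: [566.9, 249.1, 299.9]
orientation: [[-0.64, 0.707, 0.301], [0.769, 0.589, 0.251], [0.0, 0.392, -0.92]]
force: [-4.9, -2.3, 0.3]
width: 9.5
```

Run:
```python
from h import *
W=np.load('W.npy');s=st();print(hoodang(W,s))
plan(arc(W,np.linspace(1.2,1.55,9)[1:],np.linspace(.4,.6,9)[1:]),0)
```

```text
t 5.15 p [566.9 249.1 299.9] F [-4.9 -2.3  0.3] M [-0.65  1.18  0.14] w 9.5 q [ 0.35 -0.11  0.05  1.35  0.13  1.26]
(np.float64(1.2114660897276877), np.float64(210.95383166031377))
0,0,0.008,0.002,-0.023,0,0,
0,0,0.017,0.005,-0.048,0,0,
0,0,0.026,0.008,-0.073,0,0,
0,0,0.035,0.012,-0.098,0,0,
0,0,0.043,0.016,-0.123,0,0,
0,0,0.052,0.021,-0.148,0,0,
0,0,0.06,0.026,-0.173,0,0,
0,0,0.068,0.031,-0.198,0,0,
```

apply_moves:
  moves: [0,0,0.008,0.002,-0.023,0,0,0,0,0.017,0.005,-0.048,0,0,0,0,0.026,0.008,-0.073,0,0,0,0,0.035,0.012,-0.098,0,0,0,0,0.043,0.016,-0.123,0,0,0,0,0.052,0.021,-0.148,0,0,0,0,0.06,0.026,-0.173,0,0,0,0,0.06,0.026,-0.173,0,0]

```text
clock: 6.15
tool_pos: [617.6, 291.3, 298.1]
orientation: [[-0.64, 0.645, 0.418], [0.768, 0.537, 0.348], [0.0, 0.544, -0.839]]
force: [0.7, 4.0, -0.9]
width: 9.2
```

apply_moves:
  moves: [28,0,0,0,0,0,0,28,0,0,0,0,0,0,28,0,0,0,0,0,0,28,0,0,-0.02,0,0,0,28,0,0,-0.05,0,0,0,28,0,0,-0.08,0,0,0,28,0,0,-0.08,0,0,0,28,0,0,-0.08,0,0,0]

```text
clock: 7.15
tool_pos: [584.0, 262.8, 365.1]
orientation: [[-0.639, 0.646, 0.417], [0.769, 0.537, 0.347], [-0.0, 0.543, -0.84]]
force: [-0.2, -0.1, -0.8]
width: 24.0
```

Run:
```python
from h import *
W=np.load('W.npy');s=st()
a,d=shot('top','t1');P=pts('top',d)
L=np.array([world2w(p,W) for p in P.reshape(-1,3)]).reshape(P.shape)
m=(d>0)&(abs(L[...,0])<73)&(abs(L[...,1])<143)&(L[...,2]>60)&(L[...,2]<145)
print('in-box pts',m.sum())
q=L[m&(L[...,2]>95)&(L[...,0]<60)&(abs(L[...,1])<130)];print(len(q),q.mean(0) if len(q) else '',q.max(0))
hh=L[(d>0)&(L[...,2]>190)&(abs(L[...,1])<150)];print('hood high',hh.mean(0).round(),hh.max(0).round(),hh.min(0).round())
cv2.imwrite('pics/c3.png',cv2.resize(a[60:260,110:320],None,fx=2.9,fy=2.9,interpolation=cv2.INTER_CUBIC))
```

```text
t 7.15 p [584.  262.8 365.1] F [-0.2 -0.1 -0.8] M [-0.35  0.4  -0.03] w 24.0 q [ 0.34 -0.19  0.05  1.26  0.19  1.27]
in-box pts 267
235 [-15.42875408 -74.75544298 119.3121652 ] [ 19.70817354  28.07548282 144.85633845]
hood high [-200.   61.  657.] [142. 150. 783.] [-609. -150.  190.]
```

View pics/c3.png

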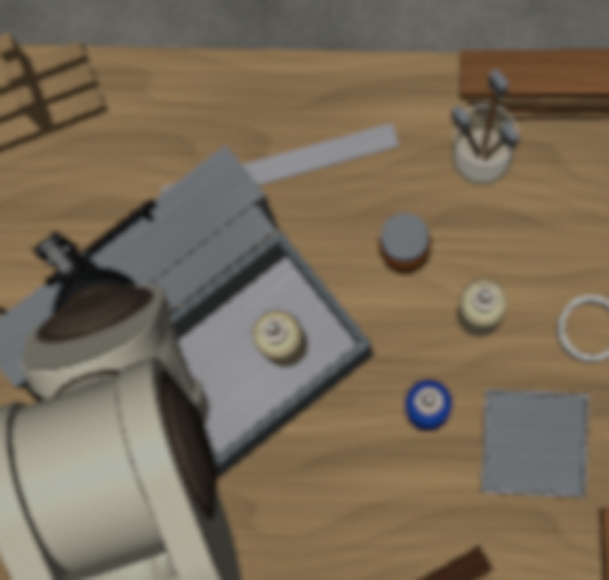

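The view shows the hood standing open, the warm bottle in the box at crop (278,335), and the cold bottle and grey tray unmoved. Next: the warm bottle.

```bash
cat >> h.py <<'E'
def bottle(d,P,guess,zb=0,r=40):
    m=(d>0)&(np.hypot(P[...,0]-guess[0],P[...,1]-guess[1])<r)&(P[...,2]>zb+95)&(P[...,2]<zb+145)
    q=P[m];n=q[q[:,2]>zb+115]
    c=np.array(cv2.minAreaRect(q[:,:2].astype(np.float32))[0])
    return c.round(1),n[:,:2].mean(0).round(1),len(q)
E
python3 - <<'E'
from h import *
W=np.load('W.npy')
z=np.load('pics/t1.npz');P=pts('top',z['d'])
g=w2w([-15,-77,0],W);b=bottle(z['d'],P,g,20);print(b,world2w([*b[0],0],W))
for g in((614,-108),(545,-393)):print(bottle(z['d'],P,g))
plan([([*b[0],260],Rdown(W[2]+np.pi/2),12)],100)
E
```

```text
(array([570.1, 126.4]), array([571.1, 126.3]), 158) [ -8.11676266 -74.9284789    0.        ]
(array([ 615.1, -107.9]), array([ 613.3, -107.4]), 148)
(array([ 546.3, -394. ]), array([ 544.4, -392.2]), 152)
100,-0.008,-0.012,0.003,0.037,0.037,-0.127,
100,-0.016,-0.023,0.006,0.075,0.075,-0.254,
100,-0.024,-0.035,0.009,0.112,0.112,-0.381,
100,-0.032,-0.046,0.011,0.15,0.15,-0.508,
100,-0.04,-0.058,0.014,0.187,0.187,-0.635,
100,-0.048,-0.069,0.017,0.224,0.224,-0.762,
100,-0.056,-0.081,0.02,0.262,0.262,-0.889,
100,-0.064,-0.093,0.023,0.299,0.299,-1.016,
100,-0.072,-0.104,0.026,0.337,0.336,-1.143,
100,-0.08,-0.116,0.029,0.374,0.374,-1.27,
100,-0.088,-0.127,0.032,0.412,0.411,-1.397,
100,-0.096,-0.139,0.034,0.449,0.449,-1.524,
```

apply_moves:
  moves: [28,-0.01,-0.02,-0.01,0.037,0.037,-0.127,28,-0.02,-0.045,-0.02,0.075,0.075,-0.254,28,-0.03,-0.07,-0.02,0.112,0.112,-0.381,50,-0.045,-0.09,-0.02,0.15,0.15,-0.508,70,-0.06,-0.11,-0.015,0.187,0.187,-0.635,100,-0.075,-0.125,-0.01,0.224,0.224,-0.762,100,-0.085,-0.135,0,0.262,0.262,-0.889,100,-0.096,-0.139,0,0.299,0.299,-1.016]

```text
clock: 8.2
tool_pos: [555.6, 114.0, 287.3]
orientation: [[-0.979, -0.193, 0.067], [-0.177, 0.965, 0.195], [-0.102, 0.179, -0.979]]
force: [0.2, 0.2, 0.6]
width: 85.0
```

Run:
```python
from h import *
W=np.load('W.npy');st()
plan([([570.5,126.4,240],Rdown(W[2]+np.pi/2),8)],100)
```

```text
t 8.2 p [555.6 114.  287.3] F [0.2 0.2 0.6] M [-0.18  0.08 -0.02] w 85.0 q [ 0.11  0.06  0.24  1.67  0.19 -0.07]
100,-0.001,0,0.006,0.019,0.018,-0.063,
100,-0.003,0,0.012,0.037,0.037,-0.126,
100,-0.004,0,0.019,0.056,0.055,-0.189,
100,-0.006,0,0.025,0.075,0.073,-0.252,
100,-0.007,0,0.031,0.094,0.091,-0.315,
100,-0.009,0.001,0.037,0.112,0.11,-0.378,
100,-0.01,0.001,0.043,0.131,0.128,-0.441,
100,-0.012,0.001,0.05,0.15,0.146,-0.504,
```

apply_moves:
  moves: [100,-0.002,0,0.006,0.019,0.018,-0.063,100,-0.003,0,0.012,0.037,0.037,-0.126,100,-0.005,0,0.019,0.056,0.055,-0.189,100,-0.006,0,0.025,0.075,0.073,-0.252,100,-0.008,0,0.031,0.094,0.091,-0.315,100,-0.009,0.001,0.037,0.112,0.11,-0.378,100,-0.01,0.001,0.043,0.131,0.128,-0.441,100,-0.012,0.001,0.05,0.15,0.146,-0.504]

```text
clock: 9.2
tool_pos: [570.8, 127.5, 240.7]
orientation: [[-0.77, -0.638, 0.002], [-0.638, 0.77, 0.001], [-0.002, -0.001, -1.0]]
force: [-0.8, -0.0, 0.4]
width: 85.5
```

Run:
```python
from h import *
W=np.load('W.npy');s=st();print(s['orientation'].round(3))
a,d=shot('scene','s2');P=pts('scene',d)
print(bottle(d,P,(570.5,126.4),20,35))
plan([([570.5,126.4,86],Rdown(W[2]+np.pi/2),8)],100)
cv2.imwrite('pics/c4.png',cv2.resize(a[60:260,190:390],None,fx=3,fy=3,interpolation=cv2.INTER_CUBIC))
```

```text
t 9.2 p [570.8 127.5 240.7] F [-0.8 -0.   0.4] M [ 0.03 -0.03  0.04] w 85.5 q [ 0.22  0.17  0.29  1.69  0.   -0.47]
[[-0.77  -0.638  0.002]
 [-0.638  0.77   0.001]
 [-0.002 -0.001 -1.   ]]
(array([575.3, 115.9]), array([574.3, 120. ]), 191)
100,0,0,0.019,0,0,0,
100,0,0,0.038,0,0,0,
100,0,0,0.058,0,0,0,
100,0.001,0,0.077,0,0,0.001,
100,0.001,-0.001,0.096,0,0,0.001,
100,0.001,-0.001,0.115,-0.001,0,0.001,
100,0.001,-0.001,0.134,-0.001,0,0.001,
100,0.001,-0.001,0.154,-0.001,0,0.001,
```

View pics/c4.png

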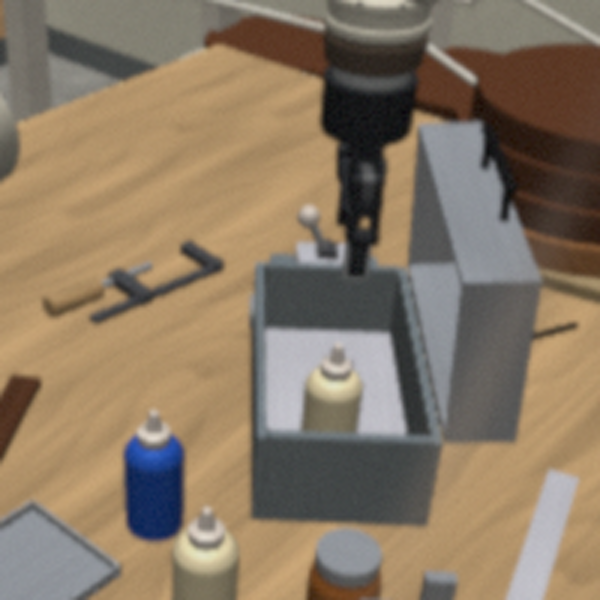

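The scene view shows the gripper lined up over the warm bottle, the hood upright, and clear room all round. I descend to TCP z about 86 and grip at 20 N.

apply_moves:
  moves: [100,0,0,0.025,0,0,0,100,0,0,0.055,0,0,0,100,0,0,0.085,0,0,0,100,0,0,0.11,0,0,0,100,0,0,0.13,0,0,0,100,0,0,0.145,0,0,0,100,0,0,0.153,0,0,0,100,0,0,0.153,0,0,0]
  force: 20

```text
clock: 10.25
tool_pos: [571.3, 127.6, 89.0]
orientation: [[-0.771, -0.636, 0.003], [-0.636, 0.771, 0.002], [-0.004, -0.001, -1.0]]
force: [0.3, -0.1, 0.3]
width: 85.7
```

apply_moves:
  moves: [45,0,0,0,0,0,0,45,0,0,0,0,0,0,45,0,0,0,0,0,0,45,0,0,0,0,0,0,45,0,0,0,0,0,0,45,0,0,0,0,0,0,45,0,0,0,0,0,0,45,0,0,0,0,0,0]
  force: 20

```text
clock: 11.25
tool_pos: [572.1, 127.6, 90.4]
orientation: [[-0.771, -0.636, 0.006], [-0.636, 0.771, 0.002], [-0.006, -0.002, -1.0]]
force: [-0.3, -1.4, 5.6]
width: 55.5
```

Run:
```python
from h import *
st()
```

```text
t 11.25 p [572.1 127.6  90.4] F [-0.3 -1.4  5.6] M [-0.07 -0.03  0.03] w 55.5 q [ 0.22  0.16 -0.02  1.39  0.   -0.47]
```

Gripped, but a little high on the body, so I open, lower 6 mm and re-grip.

apply_moves:
  moves: [100,0,0,0,0,0,0,100,0,0,0,0,0,0,100,0,0,0,0,0,0,100,0,0,0.003,0,0,0,100,0,0,0.006,0,0,0,100,0,0,0.006,0,0,0,50,0,0,0.006,0,0,0,45,0,0,0.006,0,0,0]
  force: 20

```text
clock: 12.25
tool_pos: [571.8, 127.5, 83.8]
orientation: [[-0.771, -0.636, 0.005], [-0.636, 0.771, 0.002], [-0.005, -0.002, -1.0]]
force: [1.1, -0.2, 0.9]
width: 55.7
```

apply_moves:
  moves: [45,0,0,0,0,0,0,45,0,0,0,0,0,0,45,0,0,0,0,0,0,45,0,0,0,0,0,0,45,0,0,0,0,0,0,45,0,0,-0.005,0,0,0,45,0,0,-0.012,0,0,0,45,0,0,-0.02,0,0,0]

```text
clock: 13.25
tool_pos: [571.2, 127.6, 103.6]
orientation: [[-0.771, -0.637, 0.003], [-0.637, 0.771, 0.002], [-0.004, -0.001, -1.0]]
force: [-0.7, 0.0, -1.2]
width: 56.0
```

apply_moves:
  moves: [45,0,0,-0.015,0,0,0,45,0,0,-0.03,0,0,0,45,0,0,-0.05,0,0,0,45,0,0,-0.07,0,0,0,45,0,0,-0.09,0,0,0,45,0,0,-0.105,0,0,0,45,0,0,-0.115,0,0,0,45,0,0,-0.12,0,0,0]

```text
clock: 14.25
tool_pos: [571.0, 127.3, 223.9]
orientation: [[-0.771, -0.636, 0.004], [-0.636, 0.771, 0.002], [-0.005, -0.001, -1.0]]
force: [-0.1, -0.5, -2.1]
width: 55.7
```

Run:
```python
from h import *
W=np.load('W.npy');s=st()
a,d=shot('scene','s3')
cv2.imwrite('pics/c5.png',cv2.resize(a[60:260,210:360],None,fx=2.8,fy=2.8,interpolation=cv2.INTER_CUBIC))
z=np.load('pics/t0.npz');P=pts('top',z['d'])
# tray centre from colour/extent
im=z['im'];hsv=cv2.cvtColor(im,cv2.COLOR_BGR2HSV)
m=np.zeros(im.shape[:2],np.uint8);m[185:240,268:322]=((hsv[185:240,268:322,1]<70)*255);c=max(cv2.findContours(m,0,2)[0],key=cv2.contourArea);r=cv2.minAreaRect(c);print(r)
box=cv2.boxPoints(r);K=[P[int(round(v)),int(round(u))] for u,v in box];print(np.round(K,0),np.mean(K,0))
```

```text
t 14.25 p [571.  127.3 223.9] F [-0.1 -0.5 -2.1] M [-0.02  0.   -0.03] w 55.7 q [ 0.22  0.16  0.25  1.65  0.   -0.47]
((294.2244567871094, 212.38897705078125), (36.6107292175293, 36.650691986083984), 2.2906100749969482)
[[ 397. -113.   -1.]
 [ 527. -118.    1.]
 [ 523. -246.    1.]
 [ 396. -243.   -2.]] [ 4.60860409e+02 -1.80232986e+02 -3.60486756e-01]
```

View pics/c5.png

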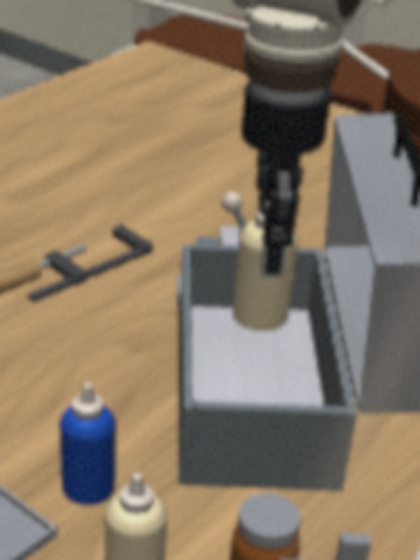

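The bottle is held upright and clear of the rim. Next I carry it over the tray centre at (460,-180), raising it above the blue bottle on the way.

Run:
```python
from h import *
W=np.load('W.npy')
plan([([535,30,255],Rdown(W[2]+np.pi/2),3),([460.5,-180.5,255],Rdown(W[2]+np.pi/2),6)],45)
```

```text
45,0.03,-0.017,-0.01,0,0.002,-0.002,
45,0.06,-0.035,-0.021,-0.001,0.003,-0.003,
45,0.09,-0.052,-0.031,-0.001,0.005,-0.005,
45,0.122,-0.071,-0.031,-0.001,0.005,-0.005,
45,0.153,-0.09,-0.032,-0.001,0.005,-0.005,
45,0.185,-0.11,-0.032,-0.001,0.005,-0.005,
45,0.217,-0.129,-0.032,-0.001,0.005,-0.005,
45,0.249,-0.148,-0.032,-0.001,0.005,-0.005,
45,0.281,-0.167,-0.032,-0.001,0.005,-0.005,
```

apply_moves:
  moves: [45,0.015,-0.009,-0.01,0,0,0,45,0.04,-0.025,-0.02,0,0,0,45,0.075,-0.045,-0.03,0,0,0,45,0.115,-0.068,-0.03,0,0,0,45,0.16,-0.095,-0.03,0,0,0,45,0.205,-0.12,-0.03,0,0,0,45,0.24,-0.143,-0.03,0,0,0,45,0.26,-0.155,-0.03,0,0,0]

```text
clock: 15.3
tool_pos: [467.3, -160.0, 252.6]
orientation: [[-0.773, -0.635, 0.004], [-0.635, 0.773, 0.002], [-0.004, -0.001, -1.0]]
force: [0.4, -0.1, -2.4]
width: 55.4
```

apply_moves:
  moves: [45,0.012,-0.007,0,0,0,0,45,0.02,-0.012,0.01,0,0,0,45,0.02,-0.012,0.03,0,0,0,45,0.02,-0.012,0.06,0,0,0,45,0.02,-0.012,0.09,0,0,0,45,0.02,-0.012,0.12,0,0,0,45,0.02,-0.012,0.14,0,0,0,45,0.02,-0.012,0.145,0,0,0]

```text
clock: 16.3
tool_pos: [460.9, -178.6, 105.4]
orientation: [[-0.771, -0.637, 0.001], [-0.637, 0.771, 0.003], [-0.003, 0.002, -1.0]]
force: [-0.3, 0.3, -1.7]
width: 55.7
```

Run:
```python
from h import *
W=np.load('W.npy');s=st();a,d=shot('scene','s4')
cv2.imwrite('pics/c6.png',cv2.resize(a[140:320,130:310],None,fx=2.6,fy=2.6,interpolation=cv2.INTER_CUBIC))
print(world2w([0,0,0],[0,0,0]), s['orientation'].round(3).tolist())
plan([([460.5,-180.5,69],Rdown(W[2]+np.pi/2),8)],45)
```

```text
t 16.3 p [ 460.9 -178.6  105.4] F [-0.3  0.3 -1.7] M [-0.03  0.01  0.04] w 55.7 q [-0.37 -0.06 -0.21  1.42  0.   -1.06]
[0. 0. 0.] [[-0.771, -0.637, 0.001], [-0.637, 0.771, 0.003], [-0.003, 0.002, -1.0]]
45,0,0,0.005,0,0,0,
45,0,0,0.009,0,0.001,-0.001,
45,0.001,0,0.014,0,0.001,-0.001,
45,0.001,0,0.018,0,0.002,-0.002,
45,0.001,-0.001,0.023,0,0.002,-0.002,
45,0.001,-0.001,0.028,0.001,0.003,-0.003,
45,0.001,-0.001,0.032,0.001,0.003,-0.003,
45,0.002,-0.001,0.037,0.001,0.004,-0.004,
```

View pics/c6.png

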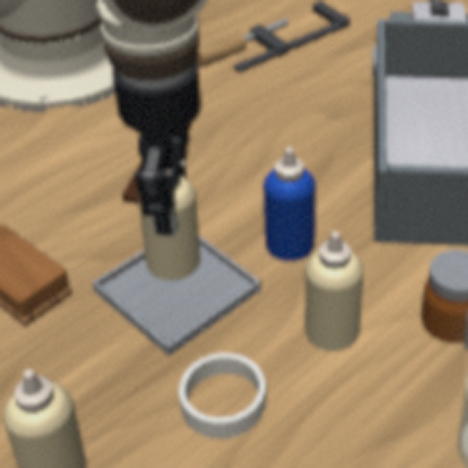

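The picture shows the warm bottle over the grey tray. I lower it gently.

apply_moves:
  moves: [45,0,0,0.007,0,0,0,45,0,0,0.014,0,0,0,45,0,0,0.02,0,0,0,45,0,0,0.025,0,0,0,45,0,0,0.029,0,0,0,45,0,0,0.032,0,0,0,45,0,0,0.033,0,0,0,45,0,0,0.033,0,0,0]

```text
clock: 17.35
tool_pos: [461.9, -179.4, 74.3]
orientation: [[-0.771, -0.636, 0.004], [-0.636, 0.771, 0.002], [-0.005, -0.001, -1.0]]
force: [-0.4, -0.3, -0.9]
width: 55.9
```

apply_moves:
  moves: [45,0,0,0.0005,0,0,0,45,0,0,0.001,0,0,0,45,0,0,0.0015,0,0,0,45,0,0,0.002,0,0,0,45,0,0,0.0025,0,0,0,45,0,0,0.003,0,0,0,45,0,0,0.0035,0,0,0,45,0,0,0.004,0,0,0]

```text
clock: 18.35
tool_pos: [461.9, -179.3, 70.3]
orientation: [[-0.771, -0.636, 0.004], [-0.636, 0.771, 0.002], [-0.005, -0.001, -1.0]]
force: [-0.3, 0.3, -1.0]
width: 55.8
```

apply_moves:
  moves: [45,0,0,0.0005,0,0,0,45,0,0,0.001,0,0,0,45,0,0,0.0015,0,0,0,45,0,0,0.002,0,0,0,45,0,0,0.0025,0,0,0,45,0,0,0.003,0,0,0,45,0,0,0.003,0,0,0,45,0,0,0.003,0,0,0]

```text
clock: 19.35
tool_pos: [462.0, -179.4, 67.6]
orientation: [[-0.771, -0.636, 0.005], [-0.636, 0.771, 0.002], [-0.005, -0.001, -1.0]]
force: [0.2, 0.2, 4.8]
width: 56.0
```

Contact is felt (Fz +4.8 N). I release and rise.

apply_moves:
  moves: [70,0,0,0,0,0,0,80,0,0,0,0,0,0,100,0,0,0,0,0,0,100,0,0,0,0,0,0,100,0,0,-0.01,0,0,0,100,0,0,-0.03,0,0,0,100,0,0,-0.06,0,0,0,100,0,0,-0.1,0,0,0]

```text
clock: 20.35
tool_pos: [461.1, -179.4, 168.4]
orientation: [[-0.771, -0.636, 0.003], [-0.636, 0.771, 0.002], [-0.004, -0.0, -1.0]]
force: [-0.2, -0.6, 0.5]
width: 85.6
```

Run:
```python
from h import *
W=np.load('W.npy');s=st();a,d=shot('top','t2');P=pts('top',d)
for g in((614,-108),(545,-393),(496,-47)):print(bottle(d,P,g,0,60))
c=world2w([614,-108,0],W)
```

```text
t 20.35 p [ 461.1 -179.4  168.4] F [-0.2 -0.6  0.5] M [-0.02 -0.03  0.02] w 85.6 q [-0.37 -0.06 -0.1   1.53  0.   -1.06]
(array([ 615.5, -108.5]), array([ 614.9, -107.8]), 149)
(array([ 544.4, -398.1]), array([ 543.3, -392.7]), 111)
(array([497. , -47.3]), array([497.8, -46.6]), 161)
```

Run:
```python
from h import *
W=np.load('W.npy');Rt=Rdown(W[2]+np.pi/2)
plan([([470,-175,220],Rt,2),([614.7,-108,220],Rt,6)],100)
```

```text
100,-0.005,-0.001,-0.023,-0.003,0.004,-0.002,
100,-0.009,-0.001,-0.046,-0.007,0.008,-0.004,
100,-0.035,-0.008,-0.045,-0.007,0.008,-0.004,
100,-0.061,-0.015,-0.045,-0.007,0.008,-0.004,
100,-0.086,-0.021,-0.045,-0.007,0.008,-0.004,
100,-0.112,-0.028,-0.045,-0.007,0.008,-0.004,
100,-0.138,-0.035,-0.044,-0.007,0.008,-0.004,
100,-0.163,-0.041,-0.044,-0.007,0.008,-0.004,
```

apply_moves:
  moves: [100,-0.005,-0.001,-0.03,0,0,0,100,-0.009,-0.001,-0.05,0,0,0,100,-0.035,-0.008,-0.05,0,0,0,100,-0.061,-0.015,-0.045,0,0,0,100,-0.086,-0.021,-0.045,0,0,0,100,-0.118,-0.03,-0.045,0,0,0,100,-0.148,-0.038,-0.045,0,0,0,100,-0.163,-0.041,-0.045,0,0,0]

```text
clock: 21.4
tool_pos: [614.1, -106.9, 213.0]
orientation: [[-0.771, -0.637, 0.004], [-0.637, 0.771, 0.002], [-0.004, -0.001, -1.0]]
force: [0.2, 0.3, -0.0]
width: 85.6
```

Run:
```python
from h import *
W=np.load('W.npy');Rt=Rdown(W[2]+np.pi/2)
st();a,d=shot('scene','s5');P=pts('scene',d)
for g in((614,-108),(545,-393),(461,-180)):print(bottle(d,P,g,4*(g[0]==461),50))
cv2.imwrite('pics/c7.png',cv2.resize(a[140:320,110:310],None,fx=3,fy=3,interpolation=cv2.INTER_CUBIC))
plan([([614.7,-108,64],Rt,8)],100)
```

```text
t 21.4 p [ 614.1 -106.9  213. ] F [ 0.2  0.3 -0. ] M [-0.03 -0.01  0.  ] w 85.6 q [-0.17  0.26  0.34  1.64  0.   -0.86]
(array([ 621.1, -115.1]), array([ 619.6, -114.4]), 271)
(array([ 551.5, -399. ]), array([ 548.9, -398.7]), 399)
(array([ 467.1, -188.4]), array([ 466.1, -185.6]), 253)
100,0,0,0.019,0,0.001,0,
100,0,0,0.037,0,0.001,-0.001,
100,0.001,0,0.056,0,0.002,-0.001,
100,0.001,-0.001,0.074,0,0.002,-0.002,
100,0.001,-0.001,0.093,0,0.003,-0.002,
100,0.001,-0.001,0.111,-0.001,0.004,-0.003,
100,0.002,-0.001,0.13,-0.001,0.004,-0.003,
100,0.002,-0.001,0.149,-0.001,0.005,-0.003,
```

View pics/c7.png

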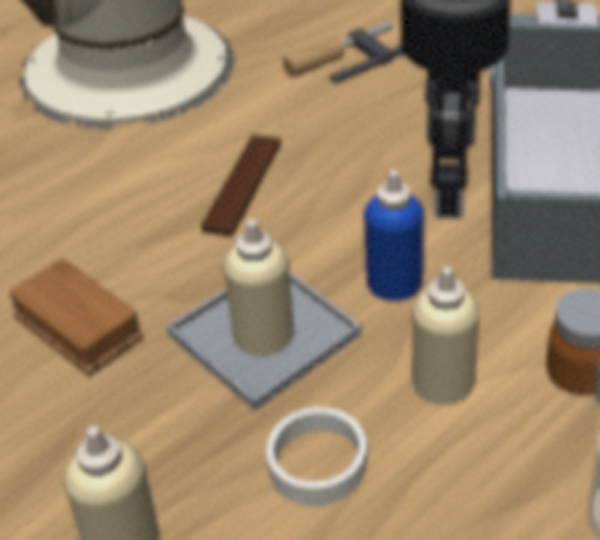

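The warm bottle stands upright on the grey tray, and the gripper is above cold1. I descend, grip and lift.

apply_moves:
  moves: [100,0,0,0.025,0,0,0,100,0,0,0.055,0,0,0,100,0.001,0,0.085,0,0,0,100,0.001,-0.001,0.11,0,0,0,100,0.001,-0.001,0.13,0,0,0,100,0.001,-0.001,0.142,0,0,0,100,0.001,-0.001,0.15,0,0,0,100,0.001,-0.001,0.15,0,0,0]
  force: 20

```text
clock: 22.45
tool_pos: [613.4, -108.7, 63.1]
orientation: [[-0.771, -0.636, 0.004], [-0.636, 0.771, 0.002], [-0.004, -0.001, -1.0]]
force: [0.4, 0.5, -0.7]
width: 85.5
```

apply_moves:
  moves: [45,0,0,0,0,0,0,45,0,0,0,0,0,0,45,0,0,0,0,0,0,45,0,0,0,0,0,0,45,0,0,0,0,0,0,45,0,0,0,0,0,0,45,0,0,0,0,0,0,45,0,0,0,0,0,0]
  force: 20

```text
clock: 23.45
tool_pos: [614.2, -108.8, 64.1]
orientation: [[-0.771, -0.636, 0.006], [-0.636, 0.771, 0.002], [-0.006, -0.002, -1.0]]
force: [1.4, -1.0, 6.0]
width: 55.9
```

apply_moves:
  moves: [45,0,0,-0.01,0,0,0,45,0,0,-0.03,0,0,0,45,0,0,-0.055,0,0,0,45,0,0,-0.085,0,0,0,45,0,0,-0.115,0,0,0,45,0,0,-0.145,0,0,0,45,0,0,-0.165,0,0,0,45,0,0,-0.175,0,0,0]

```text
clock: 24.45
tool_pos: [612.9, -108.9, 239.2]
orientation: [[-0.771, -0.636, 0.005], [-0.636, 0.771, 0.002], [-0.005, -0.001, -1.0]]
force: [-0.6, -0.5, -1.5]
width: 55.8
```

Run:
```python
from h import *
W=np.load('W.npy');Rt=Rdown(W[2]+np.pi/2);st()
t=w2w([-8,70,235],W);print(t);plan([(t,Rt,8)],45)
```

```text
t 24.45 p [ 612.9 -108.9  239.2] F [-0.6 -0.5 -1.5] M [ 0.02  0.   -0.  ] w 55.8 q [-0.18  0.27  0.4   1.7   0.   -0.87]
[477.45622982 237.85137719 235.        ]
45,-0.015,0.044,0.001,0,0.001,-0.001,
45,-0.029,0.088,0.001,0,0.001,-0.001,
45,-0.044,0.133,0.002,-0.001,0.002,-0.002,
45,-0.058,0.177,0.002,-0.001,0.003,-0.002,
45,-0.073,0.221,0.003,-0.001,0.003,-0.003,
45,-0.087,0.265,0.003,-0.001,0.004,-0.003,
45,-0.102,0.309,0.004,-0.001,0.004,-0.004,
45,-0.116,0.354,0.004,-0.002,0.005,-0.004,
```

apply_moves:
  moves: [45,-0.007,0.02,0,0,0,0,45,-0.02,0.06,0,0,0,0,45,-0.037,0.11,0,0,0,0,45,-0.055,0.165,0,0,0,0,45,-0.073,0.22,0,0,0,0,45,-0.09,0.27,0,0,0,0,45,-0.105,0.315,0,0,0,0,45,-0.116,0.345,0,0,0,0]

```text
clock: 25.45
tool_pos: [480.6, 233.1, 237.3]
orientation: [[-0.77, -0.638, 0.003], [-0.638, 0.77, 0.002], [-0.003, -0.0, -1.0]]
force: [0.4, -0.6, -1.7]
width: 55.7
```

apply_moves:
  moves: [45,0,0.006,0.01,0,0,0,45,0,0.008,0.03,0,0,0,45,0,0.008,0.055,0,0,0,45,0,0.008,0.085,0,0,0,45,0,0.008,0.115,0,0,0,45,0,0.008,0.13,0,0,0,45,0,0.008,0.14,0,0,0,45,0,0.008,0.143,0,0,0]

```text
clock: 26.45
tool_pos: [478.3, 237.3, 95.1]
orientation: [[-0.771, -0.636, 0.004], [-0.636, 0.771, 0.002], [-0.004, -0.001, -1.0]]
force: [-0.2, -0.1, -1.2]
width: 55.6
```

Run:
```python
from h import *
W=np.load('W.npy');s=st();print(world2w(s['tool_pos'],W))
```

```text
t 26.45 p [478.3 237.3  95.1] F [-0.2 -0.1 -1.2] M [-0.01 -0.04  0.04] w 55.6 q [ 0.46  0.04 -0.14  1.39  0.   -0.23]
[-7.7406179  69.04670349 95.13175205]
```

apply_moves:
  moves: [45,0,0,0.003,0,0,0,45,0,0,0.005,0,0,0,45,0,0,0.007,0,0,0,45,0,0,0.0075,0,0,0,45,0,0,0.008,0,0,0,45,0,0,0.0085,0,0,0,45,0,0,0.009,0,0,0,45,0,0,0.0095,0,0,0]

```text
clock: 27.45
tool_pos: [478.3, 237.4, 85.7]
orientation: [[-0.771, -0.636, 0.004], [-0.636, 0.771, 0.002], [-0.005, -0.001, -1.0]]
force: [-0.1, -0.6, -1.5]
width: 55.7
```

apply_moves:
  moves: [45,0,0,0.0005,0,0,0,45,0,0,0.001,0,0,0,45,0,0,0.0015,0,0,0,45,0,0,0.002,0,0,0,45,0,0,0.002,0,0,0,45,0,0,0.002,0,0,0,45,0,0,0.002,0,0,0,45,0,0,0.002,0,0,0]

```text
clock: 28.45
tool_pos: [478.5, 237.5, 84.0]
orientation: [[-0.771, -0.636, 0.005], [-0.636, 0.771, 0.002], [-0.005, -0.001, -1.0]]
force: [0.6, 0.1, 4.2]
width: 55.6
```

Contact at Fz +4.2 N. I release, rise and look for cold2 again.

apply_moves:
  moves: [70,0,0,0,0,0,0,80,0,0,0,0,0,0,100,0,0,0,0,0,0,100,0,0,0,0,0,0,100,0,0,-0.02,0,0,0,100,0,0,-0.06,0,0,0,100,0,0,-0.11,0,0,0,100,0,0,-0.15,0,0,0]

```text
clock: 29.45
tool_pos: [477.7, 237.1, 235.8]
orientation: [[-0.771, -0.636, 0.005], [-0.636, 0.771, 0.003], [-0.006, -0.001, -1.0]]
force: [-0.5, 0.2, -1.2]
width: 85.6
```

Run:
```python
from h import *
W=np.load('W.npy');Rt=Rdown(W[2]+np.pi/2);st()
a,d=shot('top','t3');P=pts('top',d)
b=bottle(d,P,(545,-393),0,70);print(b,bottle(d,P,(461,-180),4,50))
t=[*b[0],225];plan([(t,Rt,16)],100)
```

```text
t 29.45 p [477.7 237.1 235.8] F [-0.5  0.2 -1.2] M [ 0.01 -0.06  0.  ] w 85.6 q [ 0.46  0.04  0.14  1.66  0.   -0.23]
(array([ 544.4, -391.6]), array([ 545.1, -392.9]), 148) (array([ 462.1, -181.6]), array([ 462. , -179.6]), 159)
100,0.022,-0.033,0.001,0,0.001,0,
100,0.044,-0.066,0.002,0,0.001,-0.001,
100,0.066,-0.099,0.002,0,0.002,-0.001,
100,0.087,-0.132,0.003,-0.001,0.003,-0.001,
100,0.109,-0.165,0.004,-0.001,0.004,-0.001,
100,0.131,-0.198,0.005,-0.001,0.004,-0.002,
100,0.153,-0.231,0.006,-0.001,0.005,-0.002,
100,0.175,-0.264,0.007,-0.001,0.006,-0.002,
100,0.197,-0.297,0.007,-0.001,0.006,-0.003,
100,0.219,-0.329,0.008,-0.002,0.007,-0.003,
100,0.24,-0.362,0.009,-0.002,0.008,-0.003,
100,0.262,-0.395,0.01,-0.002,0.009,-0.003,
100,0.284,-0.428,0.011,-0.002,0.009,-0.004,
100,0.306,-0.461,0.012,-0.002,0.01,-0.004,
100,0.328,-0.494,0.012,-0.002,0.011,-0.004,
100,0.35,-0.527,0.013,-0.003,0.012,-0.004,
```

apply_moves:
  moves: [100,0.015,-0.022,0,0,0,0,100,0.04,-0.06,0,0,0,0,100,0.07,-0.105,0,0,0,0,100,0.1,-0.15,0,0,0,0,100,0.13,-0.196,0,0,0,0,100,0.16,-0.24,0,0,0,0,100,0.19,-0.286,0,0,0,0,100,0.22,-0.33,0,0,0,0]

```text
clock: 30.5
tool_pos: [518.0, -159.3, 232.9]
orientation: [[-0.771, -0.636, 0.004], [-0.636, 0.771, 0.002], [-0.005, -0.001, -1.0]]
force: [0.6, 1.8, -0.3]
width: 85.7
```

apply_moves:
  moves: [100,0.03,-0.045,0,0,0,0,100,0.06,-0.09,0,0,0,0,100,0.085,-0.13,0,0,0,0,100,0.105,-0.16,0,0,0,0,100,0.12,-0.182,0.01,0,0,0,100,0.13,-0.197,0.01,0,0,0,100,0.13,-0.197,0.01,0,0,0,100,0.13,-0.197,0.01,0,0,0]

```text
clock: 31.5
tool_pos: [543.2, -391.5, 222.7]
orientation: [[-0.771, -0.637, 0.004], [-0.637, 0.771, 0.002], [-0.005, -0.001, -1.0]]
force: [0.2, -0.1, -0.7]
width: 85.0
```

Run:
```python
from h import *
W=np.load('W.npy');Rt=Rdown(W[2]+np.pi/2);st()
a,d=shot('scene','s6');P=pts('scene',d)
b=bottle(d,P,(545,-393),0,60);print(b)
plan([(([544.6,-392.8,64]),Rt,8)],100)
```

```text
t 31.5 p [ 543.2 -391.5  222.7] F [ 0.2 -0.1 -0.7] M [-0.    0.04 -0.06] w 85.0 q [-0.63  0.39  0.52  1.7   0.   -1.32]
(array([ 550.7, -399.3]), array([ 549.1, -398.3]), 407)
100,0,0,0.02,0,0.001,0,
100,0,0,0.04,0,0.001,-0.001,
100,0,-0.001,0.06,0,0.002,-0.001,
100,0,-0.001,0.079,-0.001,0.002,-0.002,
100,0,-0.001,0.099,-0.001,0.003,-0.002,
100,0,-0.001,0.119,-0.001,0.004,-0.003,
100,0.001,-0.002,0.139,-0.001,0.004,-0.003,
100,0.001,-0.002,0.159,-0.001,0.005,-0.004,
```

Both cameras agree that cold2 has not moved. I descend, grip and lift.

apply_moves:
  moves: [100,0,0,0.025,0,0,0,100,0,0,0.055,0,0,0,100,0,-0.001,0.085,0,0,0,100,0,-0.002,0.115,0,0,0,100,0,-0.002,0.137,0,0,0,100,0,-0.002,0.152,0,0,0,100,0,-0.002,0.16,0,0,0,100,0,-0.002,0.16,0,0,0]
  force: 20

```text
clock: 32.55
tool_pos: [545.1, -393.1, 62.8]
orientation: [[-0.771, -0.637, 0.004], [-0.637, 0.771, 0.002], [-0.005, -0.001, -1.0]]
force: [0.1, -0.1, 0.7]
width: 85.6
```

apply_moves:
  moves: [45,0,0,0,0,0,0,45,0,0,0,0,0,0,45,0,0,0,0,0,0,45,0,0,0,0,0,0,45,0,0,0,0,0,0,45,0,0,0,0,0,0,45,0,0,0,0,0,0,45,0,0,0,0,0,0]
  force: 20

```text
clock: 33.55
tool_pos: [545.6, -393.8, 63.8]
orientation: [[-0.771, -0.636, 0.006], [-0.636, 0.771, 0.001], [-0.005, -0.003, -1.0]]
force: [1.2, -0.3, 5.3]
width: 55.5
```

apply_moves:
  moves: [45,0,0,-0.01,0,0,0,45,0,0,-0.03,0,0,0,45,0,0,-0.055,0,0,0,45,0,0,-0.085,0,0,0,45,0,0,-0.115,0,0,0,45,0,0,-0.145,0,0,0,45,0,0,-0.17,0,0,0,45,0,0,-0.185,0,0,0]

```text
clock: 34.55
tool_pos: [544.3, -393.7, 250.6]
orientation: [[-0.771, -0.636, 0.006], [-0.636, 0.771, 0.001], [-0.005, -0.003, -1.0]]
force: [0.7, -0.2, -1.9]
width: 55.6
```

Run:
```python
from h import *
W=np.load('W.npy');Rt=Rdown(W[2]+np.pi/2);st()
t=w2w([-8,-75,250],W);print(t);plan([(t,Rt,16)],45)
```

```text
t 34.55 p [ 544.3 -393.7  250.6] F [ 0.7 -0.2 -1.9] M [-0.02 -0.05 -0.03] w 55.6 q [-0.63  0.41  0.6   1.76  0.   -1.32]
[570.23549468 126.41974787 250.        ]
45,-0.022,0.024,0,0,0,0,
45,-0.044,0.048,0,0,0.001,-0.001,
45,-0.066,0.072,0,-0.001,0.001,-0.001,
45,-0.088,0.096,0,-0.001,0.001,-0.001,
45,-0.11,0.12,0,-0.001,0.002,-0.001,
45,-0.132,0.144,0,-0.001,0.002,-0.002,
45,-0.154,0.168,0,-0.001,0.002,-0.002,
45,-0.176,0.192,0.001,-0.002,0.003,-0.002,
45,-0.197,0.216,0.001,-0.002,0.003,-0.003,
45,-0.219,0.24,0.001,-0.002,0.003,-0.003,
45,-0.241,0.265,0.001,-0.002,0.003,-0.003,
45,-0.263,0.289,0.001,-0.002,0.004,-0.003,
45,-0.285,0.313,0.001,-0.003,0.004,-0.004,
45,-0.307,0.337,0.001,-0.003,0.004,-0.004,
45,-0.329,0.361,0.001,-0.003,0.005,-0.004,
45,-0.351,0.385,0.001,-0.003,0.005,-0.004,
```

apply_moves:
  moves: [45,-0.012,0.013,0,0,0,0,45,-0.032,0.035,0,0,0,0,45,-0.058,0.063,0,0,0,0,45,-0.086,0.094,0,0,0,0,45,-0.115,0.125,0,0,0,0,45,-0.143,0.157,0,0,0,0,45,-0.172,0.188,0,0,0,0,45,-0.2,0.219,0,0,0,0]

```text
clock: 35.55
tool_pos: [558.4, -95.1, 248.0]
orientation: [[-0.771, -0.637, 0.004], [-0.637, 0.771, 0.002], [-0.004, -0.0, -1.0]]
force: [0.1, 0.4, -1.9]
width: 55.3
```

apply_moves:
  moves: [45,-0.028,0.03,0,0,0,0,45,-0.055,0.06,0,0,0,0,45,-0.08,0.09,0,0,0,0,45,-0.105,0.118,0,0,0,0,45,-0.125,0.14,0,0,0,0,45,-0.14,0.156,0,0,0,0,45,-0.149,0.165,0,0,0,0,45,-0.151,0.167,0,0,0,0]

```text
clock: 36.55
tool_pos: [569.3, 127.8, 248.7]
orientation: [[-0.771, -0.637, 0.004], [-0.637, 0.771, 0.002], [-0.004, -0.001, -1.0]]
force: [0.7, 0.3, -1.8]
width: 55.7
```

Run:
```python
from h import *
W=np.load('W.npy');Rt=Rdown(W[2]+np.pi/2);s=st();print(world2w(s['tool_pos'],W))
t=w2w([-8,-75,94],W);plan([(t,Rt,8)],45)
a,d=shot('scene','s7')
cv2.imwrite('pics/c8.png',cv2.resize(a[60:260,210:360],None,fx=2.8,fy=2.8,interpolation=cv2.INTER_CUBIC))
```

```text
t 36.55 p [569.3 127.8 248.7] F [ 0.7  0.3 -1.8] M [-0.06  0.03 -0.02] w 55.7 q [ 0.22  0.17  0.3   1.7   0.   -0.47]
[ -7.80572534 -73.36323713 248.74347266]
45,0,0,0.019,0,0.001,0,
45,0,0,0.039,0,0.001,-0.001,
45,0,-0.001,0.058,0,0.002,-0.001,
45,0,-0.001,0.077,0,0.002,-0.002,
45,0.001,-0.001,0.097,-0.001,0.003,-0.002,
45,0.001,-0.001,0.116,-0.001,0.003,-0.003,
45,0.001,-0.001,0.135,-0.001,0.004,-0.003,
45,0.001,-0.001,0.155,-0.001,0.004,-0.004,
```

View pics/c8.png

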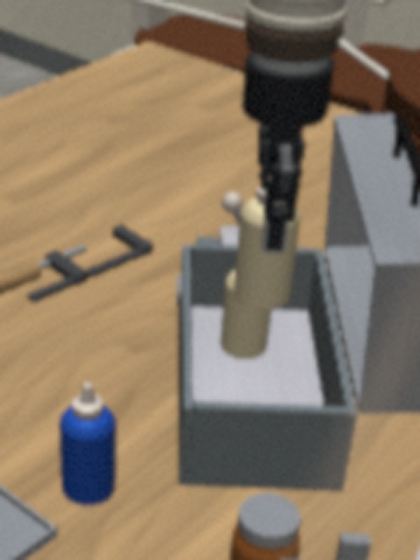

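The picture shows cold1 standing in the box with cold2 held above and the hood open. I lower cold2.

apply_moves:
  moves: [45,0,0,0.012,0,0,0,45,0,0,0.035,0,0,0,45,0,0,0.065,0,0,0,45,0,-0.001,0.095,0,0,0,45,0,-0.001,0.125,0,0,0,45,0,-0.001,0.145,0,0,0,45,0,-0.001,0.155,0,0,0,45,0,-0.001,0.157,0,0,0]

```text
clock: 37.6
tool_pos: [570.4, 126.4, 91.3]
orientation: [[-0.772, -0.636, 0.003], [-0.636, 0.772, 0.002], [-0.004, -0.001, -1.0]]
force: [-0.8, -0.2, -2.4]
width: 55.2
```

apply_moves:
  moves: [45,0,0,0.002,0,0,0,45,0,0,0.004,0,0,0,45,0,0,0.005,0,0,0,45,0,0,0.0055,0,0,0,45,0,0,0.006,0,0,0,45,0,0,0.0065,0,0,0,45,0,0,0.007,0,0,0,45,0,0,0.0075,0,0,0]

```text
clock: 38.6
tool_pos: [570.7, 127.0, 84.4]
orientation: [[-0.771, -0.636, 0.004], [-0.636, 0.771, 0.002], [-0.005, -0.001, -1.0]]
force: [0.5, -0.1, -1.8]
width: 55.8
```

apply_moves:
  moves: [45,0,0,0.0005,0,0,0,45,0,0,0.001,0,0,0,45,0,0,0.001,0,0,0,45,0,0,0.0015,0,0,0,45,0,0,0.0015,0,0,0,45,0,0,0.0015,0,0,0,45,0,0,0.0015,0,0,0,45,0,0,0.0015,0,0,0]

```text
clock: 39.6
tool_pos: [571.1, 127.1, 83.8]
orientation: [[-0.771, -0.636, 0.005], [-0.636, 0.771, 0.003], [-0.006, -0.001, -1.0]]
force: [-0.5, 0.1, 5.4]
width: 55.8
```

Contact felt. I release, rise clear, then check from the top.

apply_moves:
  moves: [70,0,0,0,0,0,0,80,0,0,0,0,0,0,100,0,0,0,0,0,0,100,0,0,0,0,0,0,100,0,0,-0.02,0,0,0,100,0,0,-0.06,0,0,0,100,0,0,-0.11,0,0,0,100,0,0,-0.16,0,0,0]

```text
clock: 40.6
tool_pos: [569.8, 126.6, 244.3]
orientation: [[-0.771, -0.636, 0.004], [-0.636, 0.771, 0.002], [-0.004, -0.001, -1.0]]
force: [0.8, -0.4, 0.2]
width: 85.7
```

Run:
```python
from h import *
W=np.load('W.npy');st()
t=arc(W,[1.5],[.57],off=-64,dy=0)[0];print(t)
plan([([520,85,330],Rdown(W[2]+.6),8)],28)
```

```text
t 40.6 p [569.8 126.6 244.3] F [ 0.8 -0.4  0.2] M [ 0.01 -0.03 -0.02] w 85.7 q [ 0.22  0.17  0.29  1.69  0.   -0.47]
(array([596.6592296 , 246.01393115, 367.11720635]), array([[-6.39856999e-01,  6.46995844e-01,  4.14703989e-01],
       [ 7.68493995e-01,  5.38696231e-01,  3.45287343e-01],
       [-3.59980619e-17,  5.39632049e-01, -8.41900975e-01]]), 1)
28,0.008,0,-0.011,0,0.001,0.121,
28,0.016,0,-0.021,0,0.001,0.242,
28,0.024,0,-0.032,0,0.002,0.362,
28,0.032,0,-0.043,0.001,0.002,0.483,
28,0.04,0,-0.054,0.001,0.003,0.604,
28,0.048,0,-0.064,0.001,0.003,0.725,
28,0.056,0,-0.075,0.001,0.004,0.845,
28,0.065,0,-0.086,0.001,0.005,0.966,
```

apply_moves:
  moves: [60,0.015,0,-0.011,0,0,0.12,28,0.035,-0.004,-0.021,0,0,0.24,28,0.06,-0.008,-0.032,0,0,0.36,28,0.085,-0.012,-0.043,0,0,0.48,28,0.11,-0.016,-0.054,0,0,0.6,28,0.135,-0.02,-0.064,0,0,0.725,28,0.155,-0.022,-0.075,0,0,0.845,28,0.17,-0.024,-0.086,0,0,0.966]

```text
clock: 41.6
tool_pos: [453.2, -0.8, 328.7]
orientation: [[-0.961, 0.277, 0.005], [0.277, 0.961, 0.002], [-0.004, 0.003, -1.0]]
force: [-0.0, 0.3, -0.5]
width: 23.8
```

Run:
```python
from h import *
W=np.load('W.npy');st()
a,d=shot('top','t4');P=pts('top',d)
for y in(-75,70):
    b=bottle(d,P,w2w([-8,y,0],W),20,45);print(b,world2w([*b[0],0],W).round(1))
print(bottle(d,P,(461,-180),4,50))
cv2.imwrite('pics/c9.png',cv2.resize(a[70:270,100:360],None,fx=2.9,fy=2.9,interpolation=cv2.INTER_CUBIC))
t=arc(W,[1.5],[.57],off=-60,dy=0)[0]
plan([(t[0]+[0,0,20],t[1],16)],28)
```

```text
t 41.6 p [453.2  -0.8 328.7] F [-0.   0.3 -0.5] M [-0.01  0.02  0.02] w 23.8 q [-0.   -0.09  0.2   1.85  0.    0.28]
(array([0., 0.]), array([nan, nan]), 0) [-527.1  192.7    0. ]
(array([481.2, 236.6]), array([479.6, 236.1]), 165) [-5.9 66.6  0. ]
(array([ 460.2, -179. ]), array([ 461., -179.]), 162)
28,-0.004,0.018,-0.003,-0.034,-0.01,0.036,
28,-0.009,0.035,-0.007,-0.069,-0.02,0.072,
28,-0.013,0.053,-0.01,-0.103,-0.031,0.108,
28,-0.017,0.07,-0.013,-0.137,-0.041,0.144,
28,-0.022,0.088,-0.016,-0.171,-0.051,0.18,
28,-0.026,0.105,-0.02,-0.206,-0.061,0.216,
28,-0.031,0.123,-0.023,-0.24,-0.072,0.252,
28,-0.035,0.14,-0.026,-0.274,-0.082,0.287,
28,-0.039,0.158,-0.029,-0.308,-0.092,0.323,
28,-0.044,0.175,-0.033,-0.343,-0.102,0.359,
28,-0.048,0.193,-0.036,-0.377,-0.113,0.395,
28,-0.052,0.21,-0.039,-0.411,-0.123,0.431,
28,-0.057,0.228,-0.042,-0.446,-0.133,0.467,
28,-0.061,0.245,-0.046,-0.48,-0.143,0.503,
28,-0.065,0.263,-0.049,-0.514,-0.154,0.539,
28,-0.07,0.28,-0.052,-0.548,-0.164,0.575,h.py:53: RuntimeWarning: Mean of empty slice.
  return c.round(1),n[:,:2].mean(0).round(1),len(q)
  ret = um.true_divide(
```

View pics/c9.png

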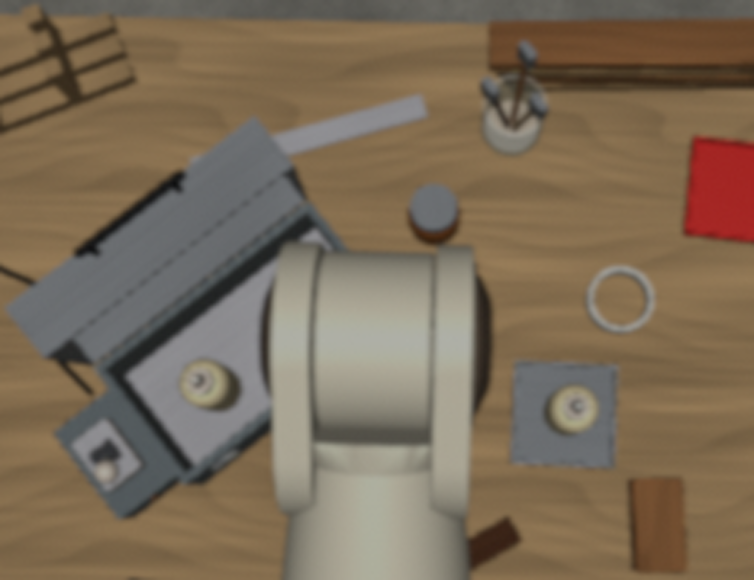

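The top view shows cold1 in the box at crop (208,383), the warm bottle on the grey tray at (575,408), and the handle from (85,250) to (185,178). Cold2 is hidden by the arm. I estimate the hood angle from the handle and move to it.

Run:
```python
from h import *
W=np.load('W.npy')
m=np.array([135,214])/2.9+[99.7,69.7]
for th in(1.4,1.45,1.5,1.55,1.6):print(th,proj('top',w2w(hoodpt([-120,0,158],th),W)),m)
```

```text
1.4 [149.17997712 149.15235635] [146.25172414 143.49310345]
1.45 [147.00749321 146.32248509] [146.25172414 143.49310345]
1.5 [144.91162642 143.56764435] [146.25172414 143.49310345]
1.55 [142.90005456 140.89811247] [146.25172414 143.49310345]
1.6 [140.97989727 138.3235679 ] [146.25172414 143.49310345]
```

apply_moves:
  moves: [28,-0.004,0.018,-0.02,-0.034,-0.01,0.036,28,-0.009,0.035,-0.04,-0.069,-0.02,0.072,28,-0.013,0.053,-0.05,-0.103,-0.031,0.108,28,-0.017,0.07,-0.055,-0.137,-0.041,0.144,28,-0.022,0.088,-0.06,-0.171,-0.051,0.18,28,-0.026,0.105,-0.06,-0.206,-0.061,0.216,28,-0.031,0.123,-0.06,-0.24,-0.072,0.252,28,-0.035,0.14,-0.06,-0.274,-0.082,0.287]

```text
clock: 42.65
tool_pos: [526.0, 125.6, 388.4]
orientation: [[-0.841, 0.507, 0.188], [0.539, 0.814, 0.216], [-0.043, 0.283, -0.958]]
force: [-1.1, 0.2, 0.2]
width: 23.9
```

Run:
```python
from h import *
W=np.load('W.npy');st()
t=arc(W,[1.5],[.57],off=-60,dy=0)[0]
plan([(t[0]+[0,0,8],t[1],8)],28)
```

```text
t 42.65 p [526.  125.6 388.4] F [-1.1  0.2  0.2] M [-0.19  0.18 -0.03] w 23.9 q [ 0.13 -0.06  0.31  1.72  0.19  0.72]
28,0.001,0.016,0.007,-0.034,-0.011,0.037,
28,0.001,0.033,0.014,-0.068,-0.022,0.074,
28,0.002,0.049,0.021,-0.103,-0.033,0.112,
28,0.003,0.066,0.028,-0.137,-0.044,0.149,
28,0.003,0.082,0.035,-0.171,-0.055,0.186,
28,0.004,0.098,0.042,-0.205,-0.066,0.223,
28,0.005,0.115,0.049,-0.24,-0.077,0.26,
28,0.006,0.131,0.056,-0.274,-0.088,0.297,
```

Image angle is about 1.48 to 1.5 rad, which agrees. I continue to the handle.

apply_moves:
  moves: [28,0.001,0.016,0.007,-0.034,-0.011,0.037,28,0.001,0.033,0.014,-0.068,-0.022,0.074,28,0.002,0.049,0.021,-0.103,-0.033,0.112,28,0.003,0.066,0.028,-0.137,-0.044,0.149,28,0.003,0.082,0.035,-0.171,-0.055,0.186,28,0.004,0.098,0.042,-0.205,-0.066,0.223,28,0.005,0.115,0.049,-0.24,-0.077,0.26,28,0.006,0.131,0.056,-0.274,-0.088,0.297]

```text
clock: 43.65
tool_pos: [597.8, 247.5, 371.3]
orientation: [[-0.64, 0.647, 0.415], [0.768, 0.539, 0.345], [-0.0, 0.54, -0.842]]
force: [-0.4, 0.2, 0.1]
width: 23.5
```

Run:
```python
from h import *
W=np.load('W.npy');s=st();print(s['orientation'].round(3).tolist())
a,d=shot('scene','s8')
for th in (1.48,1.5):
  for k in(-60,0,60):
    p=proj('scene',w2w(hoodpt([-120,k,158],th),W));print(th,k,p.round(1))
cv2.imwrite('pics/c10.png',cv2.resize(a[70:250,220:400],None,fx=3.2,fy=3.2,interpolation=cv2.INTER_CUBIC))
t=arc(W,[1.49],[.57],off=16,dy=0)[0];plan([(t[0],t[1],8)],28)
```

```text
t 43.65 p [597.8 247.5 371.3] F [-0.4  0.2  0.1] M [-0.29  0.43  0.06] w 23.5 q [ 0.3  -0.16  0.09  1.28  0.21  1.23]
[[-0.64, 0.647, 0.415], [0.768, 0.539, 0.345], [-0.0, 0.54, -0.842]]
1.48 -60 [357.5 121.9]
1.48 0 [353.7 111.6]
1.48 60 [350.2 102.2]
1.5 -60 [359.1 122.2]
1.5 0 [355.2 111.9]
1.5 60 [351.6 102.5]
28,0,-0.001,0.01,0,0,0,
28,0,-0.001,0.02,0,0,0,
28,0,-0.002,0.03,0,0,0,
28,-0.001,-0.003,0.04,0,0,-0.001,
28,-0.001,-0.004,0.05,0,0,-0.001,
28,-0.001,-0.004,0.06,0,0,-0.001,
28,-0.001,-0.005,0.07,0.001,0,-0.001,
28,-0.001,-0.006,0.08,0.001,0,-0.001,
```

View pics/c10.png

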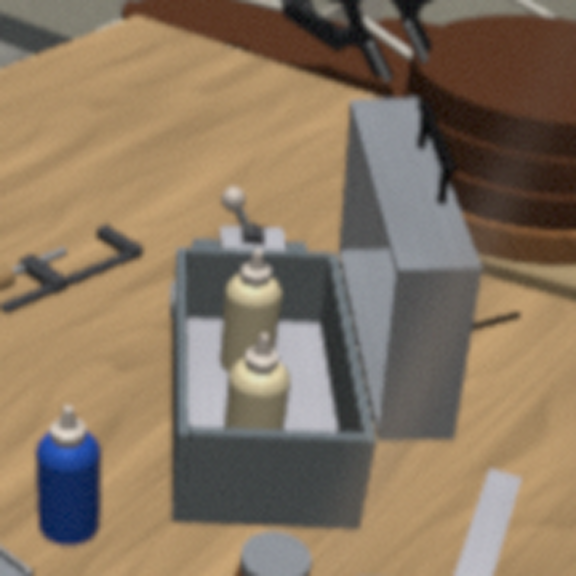

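Both cold bottles stand in the box at crop (252,320) and (260,385), and the handle bar runs (425,110) to (450,175), within about 2 px of the model. I go down and grip it.

apply_moves:
  moves: [30,0,0,0.01,0,0,0,30,0,-0.001,0.022,0,0,0,30,0,-0.002,0.036,0,0,0,30,0,-0.003,0.05,0,0,0,30,0,-0.003,0.064,0,0,0,30,0,-0.003,0.075,0,0,0,30,0,-0.003,0.08,0,0,0,30,0,-0.003,0.08,0,0,0]
  force: 40

```text
clock: 44.7
tool_pos: [628.7, 272.7, 302.4]
orientation: [[-0.64, 0.648, 0.414], [0.769, 0.539, 0.344], [0.0, 0.539, -0.843]]
force: [0.1, 0.0, 0.0]
width: 25.5
```

apply_moves:
  moves: [0,0,0,0,0,0,0,0,0,0,0,0,0,0,0,0,0,0,0,0,0,0,0,0,0,0,0,0,0,0,0,0,0,0,0,0,0,0,0,0,0,0,0,0,0,0,0,0,0,0,0,0,0,0,0,0]

```text
clock: 45.7
tool_pos: [628.9, 272.7, 303.4]
orientation: [[-0.64, 0.647, 0.415], [0.769, 0.539, 0.345], [-0.0, 0.54, -0.842]]
force: [-1.9, -1.1, 4.5]
width: 8.9
```

Run:
```python
from h import *
W=np.load('W.npy');s=st();print(hoodang(W,s))
plan(arc(W,np.linspace(1.5,1.0,9)[1:],np.linspace(.57,.3,9)[1:],dy=0),0)
```

```text
t 45.7 p [628.9 272.7 303.4] F [-1.9 -1.1  4.5] M [-0.1   0.2   0.06] w 8.9 q [ 0.33 -0.11 -0.01  1.13  0.19  1.26]
(np.float64(1.4954721386811323), np.float64(215.0364097391152))
0,0,-0.011,-0.005,0.034,0.001,0,
0,0,-0.022,-0.013,0.068,0.001,0,
0,0,-0.034,-0.021,0.101,0.001,0,
0,0,-0.046,-0.027,0.135,0.001,0,
0,0,-0.058,-0.033,0.169,0.001,0,
0,0,-0.071,-0.039,0.203,0.001,0,
0,0,-0.084,-0.043,0.236,0.001,0,
0,0,-0.097,-0.047,0.27,0.001,0,
```

apply_moves:
  moves: [0,0,-0.011,-0.007,0.034,0,0,0,0,-0.022,-0.015,0.068,0,0,0,0,-0.034,-0.023,0.101,0,0,0,0,-0.046,-0.03,0.135,0,0,0,0,-0.058,-0.036,0.169,0,0,0,0,-0.071,-0.042,0.203,0,0,0,0,-0.084,-0.046,0.236,0,0,0,0,-0.097,-0.05,0.27,0,0]

```text
clock: 46.7
tool_pos: [546.1, 203.4, 295.0]
orientation: [[-0.64, 0.733, 0.231], [0.769, 0.611, 0.19], [-0.002, 0.299, -0.954]]
force: [1.6, 1.2, 9.8]
width: 9.1
```

Run:
```python
from h import *
W=np.load('W.npy');s=st();print(hoodang(W,s,13))
plan(arc(W,np.linspace(1.0,.55,9)[1:],np.linspace(.3,.1,9)[1:],dy=0,off=13),0)
```

```text
t 46.7 p [546.1 203.4 295. ] F [1.6 1.2 9.8] M [ 0.49 -0.86  0.  ] w 9.1 q [ 0.3  -0.1   0.08  1.47  0.11  1.19]
(np.float64(1.0062788176760669), np.float64(212.94328452736124))
0,0,-0.013,0.002,0.028,0.002,0,
0,0,-0.025,0.003,0.053,0.002,0,
0,0,-0.037,0.005,0.078,0.002,0,
0,0,-0.049,0.007,0.103,0.002,0,
0,0,-0.061,0.01,0.128,0.002,0,
0,0,-0.072,0.014,0.153,0.002,0,
0,0,-0.084,0.018,0.178,0.002,0,
0,0,-0.095,0.023,0.203,0.002,0,
```

apply_moves:
  moves: [0,0,-0.013,0.002,0.028,0,0,0,0,-0.025,0.003,0.053,0,0,0,0,-0.037,0.005,0.078,0,0,0,0,-0.049,0.007,0.103,0,0,0,0,-0.061,0.01,0.128,0,0,0,0,-0.072,0.014,0.153,0,0,0,0,-0.084,0.018,0.178,0,0,0,0,-0.095,0.023,0.203,0,0]

```text
clock: 47.7
tool_pos: [480.6, 149.0, 241.8]
orientation: [[-0.639, 0.765, 0.073], [0.769, 0.637, 0.06], [-0.001, 0.095, -0.996]]
force: [2.9, -2.5, 4.4]
width: 9.3
```

Run:
```python
from h import *
W=np.load('W.npy');s=st();print(hoodang(W,s,13))
plan(arc(W,np.linspace(.55,.12,9)[1:],np.linspace(.1,.0001,9)[1:],dy=0,off=13),0)
```

```text
t 47.7 p [480.6 149.  241.8] F [ 2.9 -2.5  4.4] M [-0.32 -0.78 -0.1 ] w 9.3 q [ 0.28 -0.11 -0.    1.59  0.04  1.16]
(np.float64(0.5407128740191718), np.float64(211.04094843266316))
0,0,-0.007,0.005,0.007,0.001,-0.001,
0,0,-0.015,0.013,0.02,0.001,-0.001,
0,0,-0.023,0.021,0.032,0.001,-0.001,
0,0,-0.031,0.03,0.045,0.001,-0.001,
0,0,-0.038,0.039,0.057,0.001,-0.001,
0,0,-0.045,0.048,0.07,0.001,-0.001,
0,0,-0.051,0.058,0.082,0.001,-0.001,
0,0,-0.056,0.068,0.095,0.001,-0.001,
```

apply_moves:
  moves: [0,0,-0.007,0.005,0.007,0,0,0,0,-0.015,0.013,0.02,0,0,0,0,-0.023,0.021,0.032,0,0,0,0,-0.031,0.03,0.045,0,0,0,0,-0.038,0.039,0.057,0,0,0,0,-0.045,0.048,0.07,0,0,0,0,-0.051,0.058,0.082,0,0,0,0,-0.056,0.068,0.095,0,0]

```text
clock: 48.7
tool_pos: [442.6, 117.4, 168.9]
orientation: [[-0.639, 0.769, 0.001], [0.769, 0.639, -0.001], [-0.001, 0.0, -1.0]]
force: [4.9, -2.4, 2.6]
width: 9.3
```

Run:
```python
from h import *
W=np.load('W.npy');s=st();print(hoodang(W,s,13))
plan(arc(W,np.linspace(.12,-.02,9)[1:],np.full(8,.0001),dy=0,off=13),0)
```

```text
t 48.7 p [442.6 117.4 168.9] F [ 4.9 -2.4  2.6] M [-0.35 -1.26  0.12] w 9.3 q [ 0.26 -0.15 -0.17  1.54 -0.    1.14]
(np.float64(0.12419174896710494), np.float64(211.34110330952495))
0,0,-0.002,0.003,0,0.001,-0.001,
0,0,-0.003,0.007,0,0.001,-0.001,
0,0,-0.004,0.01,0,0.001,-0.001,
0,0,-0.005,0.014,0,0.001,-0.001,
0,0,-0.006,0.017,0,0.001,-0.001,
0,0,-0.007,0.021,0,0.001,-0.001,
0,0,-0.008,0.024,0,0.001,-0.001,
0,0,-0.009,0.028,0,0.001,-0.001,
```

apply_moves:
  moves: [0,0,-0.002,0.004,0,0,0,0,0,-0.003,0.008,0,0,0,0,0,-0.004,0.012,0,0,0,0,0,-0.005,0.016,0,0,0,0,0,-0.006,0.019,0,0,0,0,0,-0.007,0.021,0,0,0,0,0,-0.007,0.022,0,0,0,0,0,-0.007,0.022,0,0,0]

```text
clock: 49.7
tool_pos: [437.2, 113.2, 147.1]
orientation: [[-0.639, 0.769, 0.0], [0.769, 0.639, -0.0], [-0.0, 0.0, -1.0]]
force: [3.8, -3.7, 0.3]
width: 9.3
```

apply_moves:
  moves: [0,0,0,0.001,0,0,0,0,0,-0.001,0.002,0,0,0,0,0,-0.001,0.003,0,0,0,0,0,-0.001,0.003,0,0,0,0,0,-0.001,0.003,0,0,0,0,0,-0.001,0.003,0,0,0,0,0,-0.001,0.003,0,0,0,0,0,-0.001,0.003,0,0,0]

```text
clock: 50.7
tool_pos: [437.2, 113.0, 146.3]
orientation: [[-0.64, 0.769, 0.004], [0.769, 0.64, 0.001], [-0.001, 0.004, -1.0]]
force: [1.1, -2.8, 15.8]
width: 9.7
```

Run:
```python
from h import *
W=np.load('W.npy');s=st();print(hoodang(W,s,13))
```

```text
t 50.7 p [437.2 113.  146.3] F [ 1.1 -2.8 15.8] M [-0.27 -0.3   0.06] w 9.7 q [ 0.25 -0.17 -0.23  1.5   0.    1.13]
(np.float64(0.011938028177779003), np.float64(210.98586133335678))
```

Fz rose to 15.8 N and the TCP stopped, so the hood is seated. I press slightly more, then let go and rise.

apply_moves:
  moves: [0,0,0,0.001,0,0,0,0,0,0,0.001,0,0,0,0,0,0,0.001,0,0,0,28,0,0,0,0,0,0,28,0,0,0,0,0,0,28,0,0,-0.015,0,0,0,28,0,0,-0.045,0,0,0,28,0,0,-0.09,0,0,0]

```text
clock: 51.7
tool_pos: [435.8, 112.7, 235.2]
orientation: [[-0.64, 0.769, -0.001], [0.769, 0.64, 0.0], [0.001, -0.001, -1.0]]
force: [0.6, -0.4, -0.3]
width: 23.8
```

Run:
```python
from h import *
W=np.load('W.npy');st();a,d=shot('top','t5');P=pts('top',d)
L=np.array([world2w(p,W) for p in P.reshape(-1,3)]).reshape(P.shape)
m=(d>0)&(abs(L[...,0])<80)&(L[...,1]<140)&(L[...,1]>-140)&(L[...,2]>155)&(L[...,2]<185)
q=L[m];A=np.c_[q[:,:2],np.ones(len(q))];co=np.linalg.lstsq(A,q[:,2],rcond=None)[0];print('hood plane',len(q),co)
m=(d>0)&(L[...,1]>165)&(L[...,1]<240)&(L[...,2]>105)&(L[...,2]<155)&(abs(L[...,0])<50)
print('tip',L[m].mean(0) if m.any() else None,m.sum(),L[m].max(0))
cv2.imwrite('pics/c11.png',cv2.resize(a[120:260,100:250],None,fx=4,fy=4,interpolation=cv2.INTER_CUBIC))
t=w2w([-75,206,210],W);plan([(t,Rdown(W[2]),8)],0)
```

```text
t 51.7 p [435.8 112.7 235.2] F [ 0.6 -0.4 -0.3] M [ 0.   -0.07  0.07] w 23.8 q [ 0.25 -0.15 -0.04  1.67  0.    1.13]
hood plane 1752 [-1.67775709e-03  3.47562103e-04  1.68233298e+02]
tip [-23.39935784 204.82334836 141.38328881] 60 [ -3.5077384  217.57732336 151.24335612]
0,0.026,0.005,0.004,0.001,0,0,
0,0.052,0.011,0.008,0.002,0.001,0,
0,0.077,0.016,0.012,0.002,0.001,0,
0,0.103,0.022,0.016,0.003,0.001,0,
0,0.129,0.027,0.02,0.004,0.001,0,
0,0.155,0.033,0.024,0.005,0.002,0,
0,0.18,0.038,0.027,0.005,0.002,0,
0,0.206,0.044,0.031,0.006,0.002,0,
```

View pics/c11.png

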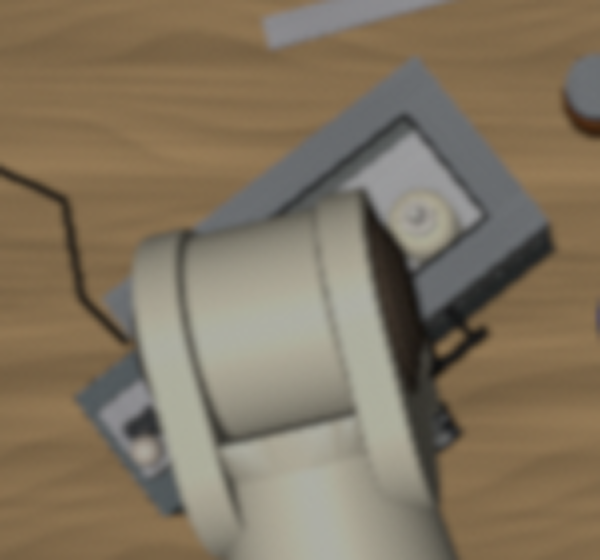

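The hood's top plane is level (tilt -0.002), so it is shut. The switch knob is seen at crop (147,447), warmer frame (-23,205,141). Next I close the jaws and go in front of the switch.

apply_moves:
  moves: [0,0.026,0,0,0,0,0,0,0.052,0.005,0,0,0,0,0,0.077,0.01,0.005,0,0,0,0,0.103,0.018,0.01,0,0,0,0,0.129,0.026,0.015,0,0,0,0,0.155,0.033,0.02,0,0,0,0,0.18,0.038,0.025,0,0,0,0,0.206,0.044,0.025,0,0,0]

```text
clock: 52.75
tool_pos: [338.0, 299.9, 209.7]
orientation: [[-0.64, 0.769, 0.0], [0.769, 0.64, 0.0], [0.0, 0.0, -1.0]]
force: [-0.2, -0.6, 0.1]
width: -0.2
```

Run:
```python
from h import *
W=np.load('W.npy');s=st();print(world2w(s['tool_pos'],W))
plan([(w2w([-75,206,130],W),Rdown(W[2]),8)],0)
```

```text
t 52.75 p [338.  299.9 209.7] F [-0.2 -0.6  0.1] M [-0.03  0.01  0.02] w -0.2 q [ 0.73 -0.15 -0.1   1.62  0.    1.6 ]
[-75.49628354 206.93915472 209.66644382]
0,0,0,0.01,0,0,0,
0,0,0,0.02,0,0,0,
0,0,0,0.03,0,0,0,
0,0,0,0.04,0,0,0,
0,-0.001,0,0.05,0,0,0,
0,-0.001,0,0.06,0,0,0,
0,-0.001,0,0.07,0,0,0,
0,-0.001,0,0.08,0,0,0,
```

apply_moves:
  moves: [0,0,0,0.01,0,0,0,0,0,0,0.025,0,0,0,0,0,0,0.04,0,0,0,0,0,0,0.055,0,0,0,0,0,0,0.07,0,0,0,0,0,0,0.08,0,0,0,0,0,0,0.082,0,0,0,0,0,0,0.082,0,0,0]

```text
clock: 53.75
tool_pos: [338.8, 299.4, 127.8]
orientation: [[-0.64, 0.769, 0.001], [0.769, 0.64, 0.001], [-0.0, 0.001, -1.0]]
force: [0.5, -0.4, 0.1]
width: -0.3
```

apply_moves:
  moves: [0,0,0.01,0,0,0,0,0,0,0.02,0,0,0,0,0,0,0.03,0,0,0,0,0,0,0.038,0,0,0,0,0,0,0.046,0,0,0,0,0,0,0.054,0,0,0,0,0,0,0.062,0,0,0,0,0,0,0.07,0,0,0]

```text
schema error: expected a multiple of 7 numbers
```

Run:
```python
from h import *
W=np.load('W.npy');s=st();print(world2w(s['tool_pos'],W))
a,d=shot('scene','s9')
cv2.imwrite('pics/c12.png',cv2.resize(a[70:200,220:350],None,fx=4,fy=4,interpolation=cv2.INTER_CUBIC))
```

```text
t 53.75 p [338.8 299.4 127.8] F [ 0.5 -0.4  0.1] M [ 0.03  0.   -0.02] w -0.3 q [ 0.72 -0.16 -0.27  1.47 -0.    1.6 ]
[-75.14195497 206.03951132 127.79483458]
```

View pics/c12.png

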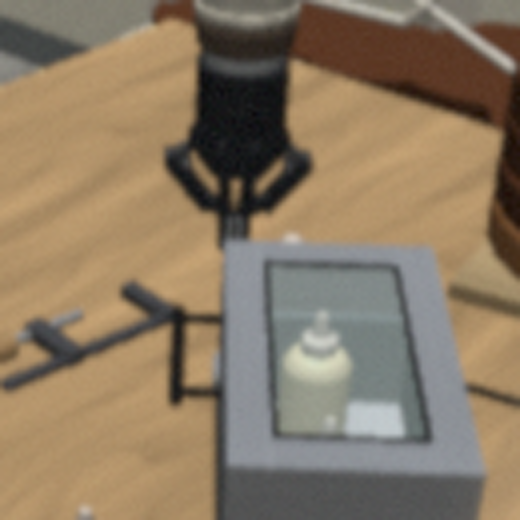

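The push call was refused because I missed a number. The picture shows the gripper in front of the knob at (292,238), with the hood shut. I resend the push.

apply_moves:
  moves: [0,0,0.01,0,0,0,0,0,0,0.02,0,0,0,0,0,0,0.03,0,0,0,0,0,0,0.038,0,0,0,0,0,0,0.046,0,0,0,0,0,0,0.054,0,0,0,0,0,0,0.062,0,0,0,0,0,0,0.07,0,0,0,0]

```text
clock: 54.8
tool_pos: [392.9, 344.4, 127.4]
orientation: [[-0.639, 0.769, 0.001], [0.769, 0.639, 0.0], [-0.0, 0.001, -1.0]]
force: [-1.0, -0.5, -0.3]
width: -0.1
```

```bash
cat >> h.py <<'E'
def tip(W,name,f):
    a,d=shot(name,f);P=pts(name,d);L=np.array([world2w(p,W) for p in P.reshape(-1,3)]).reshape(P.shape)
    hsv=cv2.cvtColor(a,cv2.COLOR_BGR2HSV)
    m=(d>0)&(L[...,1]>185)&(L[...,1]<225)&(L[...,2]>115)&(L[...,2]<160)&(abs(L[...,0])<60)&(hsv[...,2]>105)
    print('tip',m.sum(),np.median(L[m],0) if m.any() else None);return a
E
python3 - <<'E'
from h import *
W=np.load('W.npy');s=st();print(world2w(s['tool_pos'],W));tip(W,'scene','s10')
E
```

```text
t 54.8 p [392.9 344.4 127.4] F [-1.  -0.5 -0.3] M [-0.19  0.27 -0.02] w -0.1 q [ 0.72  0.01 -0.11  1.46 -0.    1.6 ]
[ -4.83223239 205.96930897 127.39724215]
tip 16 [ 20.12366563 200.69408523 148.90494415]
```

Knob now near x=+20. I push further in small steps.

apply_moves:
  moves: [0,0,0.002,0,0,0,0,0,0,0.004,0,0,0,0,0,0,0.006,0,0,0,0,0,0,0.008,0,0,0,0,0,0,0.009,0,0,0,0,0,0,0.01,0,0,0,0,0,0,0.01,0,0,0,0,0,0,0.01,0,0,0,0]

```text
clock: 55.85
tool_pos: [398.2, 348.8, 127.3]
orientation: [[-0.639, 0.769, -0.003], [0.769, 0.639, -0.003], [-0.0, -0.004, -1.0]]
force: [-12.0, -10.3, 5.3]
width: -0.5
```

Run:
```python
from h import *
W=np.load('W.npy');s=st();print(world2w(s['tool_pos'],W));tip(W,'scene','s11')
```

```text
t 55.85 p [398.2 348.8 127.3] F [-12.  -10.3   5.3] M [-1.93  2.29 -0.04] w -0.5 q [ 0.72  0.03 -0.09  1.46  0.    1.6 ]
[  2.12778704 205.9567287  127.27971113]
tip 12 [ 24.06112291 202.60168468 147.56216849]
```

Force is 16 N against the end stop, so the lever is fully over. I back off, rise and check.

apply_moves:
  moves: [0,0,-0.015,0,0,0,0,0,0,-0.035,0,0,0,0,0,0,-0.06,0,0,0,0,0,0,-0.08,-0.02,0,0,0,0,0,-0.1,-0.06,0,0,0,0,0,-0.12,-0.11,0,0,0,0,0,-0.14,-0.15,0,0,0,0,0,-0.15,-0.16,0,0,0]

```text
clock: 56.9
tool_pos: [284.6, 254.4, 290.4]
orientation: [[-0.64, 0.769, 0.005], [0.769, 0.64, 0.004], [0.0, 0.007, -1.0]]
force: [1.1, 0.5, 0.0]
width: -0.0
```

apply_moves:
  moves: [0,0.03,0,0,0,0,0,0,0.06,0,0,0,0,0,0,0.09,0,0,0,0,0,0,0.12,0,0,0,0,0,0,0.15,0,0,0,0,0,0,0.15,0,0,0,0,0,0,0.15,0,0,0,0,0,0,0.15,0,0,0,0,0]

```text
clock: 57.9
tool_pos: [189.3, 369.3, 287.4]
orientation: [[-0.639, 0.769, 0.001], [0.769, 0.639, 0.001], [-0.0, 0.001, -1.0]]
force: [0.7, -0.4, -0.9]
width: -0.1
```

Run:
```python
from h import *
W=np.load('W.npy');s=st()
a=tip(W,'top','t6');b,d=shot('scene','s12');P=pts('top',np.load('pics/t6.npz')['d']);dt=np.load('pics/t6.npz')['d']
print(bottle(dt,P,(461,-180),4,50))
A=cv2.resize(a[110:260,100:330],None,fx=3.4,fy=3.4,interpolation=cv2.INTER_CUBIC)
B=cv2.resize(b[100:290,130:360],None,fx=3.4,fy=3.4,interpolation=cv2.INTER_CUBIC)
cv2.imwrite('pics/c13.png',A);cv2.imwrite('pics/c14.png',B[:600])
```

```text
t 57.9 p [189.3 369.3 287.4] F [ 0.7 -0.4 -0.9] M [-0.05  0.01  0.02] w -0.1 q [ 1.1  -0.2   0.01  1.78 -0.    1.98]
tip 53 [ 25.43840021 205.13383426 144.35144978]
(array([ 460.5, -180.1]), array([ 461. , -178.5]), 153)
```

View pics/c13.png

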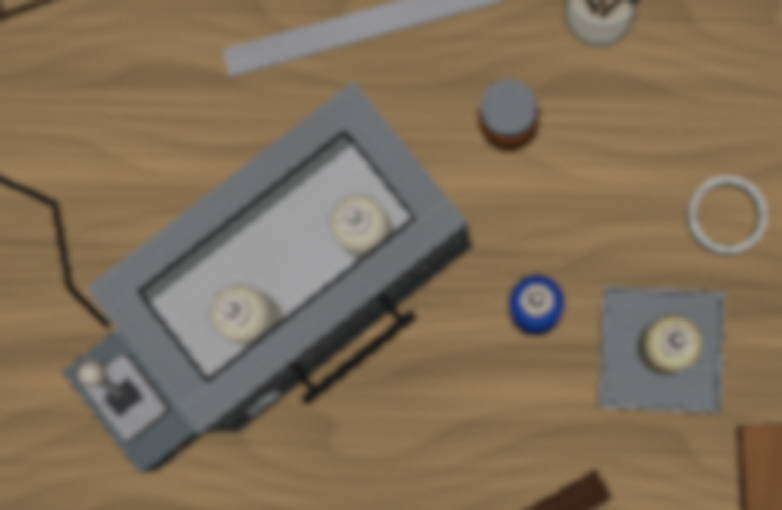

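View pics/c14.png

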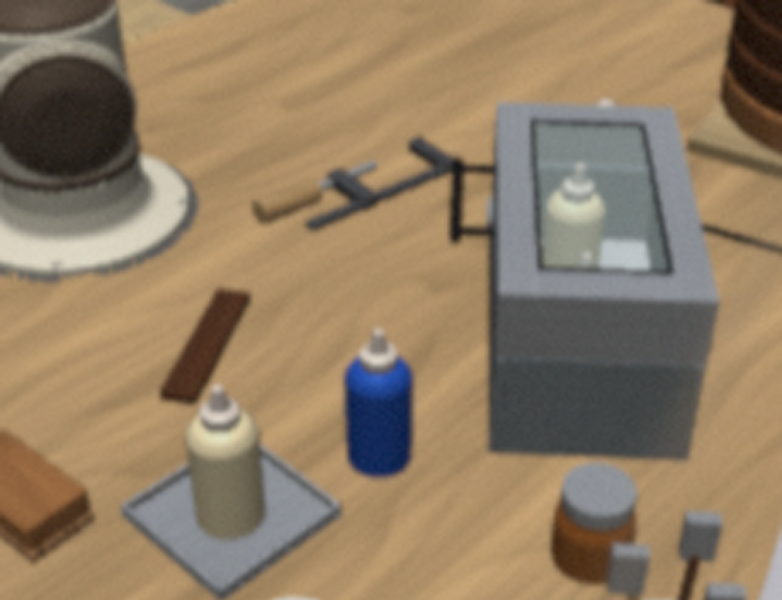

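The top view shows the hood shut over both cold bottles at (240,312) and (358,222), the switch knob leaning back at (90,374), and the warm bottle on the grey tray at (672,343). The scene view agrees, so I hand in.

```bash
python3 -c "
from workcell import *
print(hand_in())"
```

```text
the job is handed in; nothing more can be done
None
```

The job is handed in at about 58 s on the robot's clock, and my last checks met every end condition. `hand_in()` reports no verdict.

**What I did:** I opened the hood by its handle to about 1.5 rad and stood the warm bottle on the grey drip tray. I then stood both cold bottles from the bench in the warmer; only two were there, and the blue one was left alone. After that I closed the hood by the handle and pushed the switch over to its stop. Every grip on a bottle was commanded at 20 N, and each bottle was lowered until contact showed at about 5 N before release.

**Last checks:**
- **Hood:** its top plane fitted level (tilt about -0.002 rad), so it is shut.
- **Switch:** the knob moved from about 23 mm in front of its pivot to about 25 mm behind it and stayed there after I backed off.
- **Warm bottle:** upright on the tray, within about 2 mm of the tray's middle.
- **Cold bottles:** both seen upright through the hood window. Cold1 measured at (-6, 67) mm in the warmer. The arm hid cold2 when I measured, so its place of about (-8, -75) mm comes from where I set it down.
- **Robot:** clear of everything and reading no load. The jar, tape and block looked undisturbed, though I didn't re-measure them.

**What disagreed:** the two cameras differed by 2 px or less on the handle. One push call was refused because a number was missing, and I resent it.

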